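Check a clay tile with the moisture meter

TASK

Lift the moisture meter out of the tool caddy and press its round sensor foot gently and squarely onto the middle of the clay tile on the tilted stand, until the sprung foot is pushed about half-way in; hold it steady there for at least two seconds, without ever driving the foot hard against its stop. Nobody has measured how thick the tile is, so feel for its surface. Then stand the meter upright on its foot again in the same caddy compartment and let go, leaving the other things where they are.

Things in the scene. Friction and masses are not known exactly. Their poses are not given: they have to be found in the camera images.
- meter: Grey moisture meter standing in the caddy, 155 mm tall, 0.15 to 0.3 kg. Origin: centre of the foot's underside when the foot is fully out; z runs up to its top. Bell-shaped head, 52 mm diameter, z = 16 to 52 mm; above it an oblong grip 44 mm (x) by 30 mm (y), z = 50 to 155 mm: take it across the 30 mm (closing along y) at about z = 125 mm. Small display on the -x side.
- meter_foot (a joint): How far the meter's sprung foot is pushed in, in m: 0 fully out, 0.008 hard against its stop. The spring starts to give at about 3.5 N and then takes 0.8 N per mm (about 6.7 N half-way in, 9.9 N at the stop). The meter's own weight does not push it in.
- foot_face (a point): Centre of the underside of the meter's foot, a flat steel disc of 52 mm diameter and 7 mm thick; moves with the foot; z points up into the meter.
- aim (a point): Centre of the upper face of the tilted stand's plywood board, under the middle of the clay tile. z is the outward normal of board and tile, leaning 15 to 30 degrees from vertical; x points up the slope, y along the level hinge. The middle of the tile lies on this z axis; its flat surface is somewhere between 8 and 32 mm above this point (not measured).
- board: Plywood board of the stand, 170 (x) x 155 (y) x 45 mm, axes as point aim, origin 20 mm under its upper face. On it the grey clay tile, 140 x 130 mm, parallel to it, with a 62 mm incised ring round its middle and a raised border 12 mm wide and 7 mm high (flat inside 116 x 106 mm). Neither gives way when pressed.
- easel: Fixed dark steel foot of the tilted stand, 160 x 190 x 16 mm, with two cheeks 100 mm high at y = +-87 mm carrying the board's hinge at 82 mm height. Origin: centre of its underside; the board leans so that its face looks up and towards -x of this frame.
- caddy: Fixed white open tool caddy, 180 (x) x 300 (y) x 70 mm high, walls and floor 5 mm, one dividing wall across the middle at y = 0 making two compartments; origin: centre of its underside. The meter stands in the +y compartment, other tools lie in the -y one.
- slot (a point): Centre of the inner floor of the meter's compartment (5 mm above the caddy's underside); the compartment is 170 (x) x 142 (y) mm inside. Axes as the caddy's.
- paddle: Wooden clay paddle lying in the other compartment, 153 mm long (x), 50 mm wide, 16 mm thick; origin under its middle. Leave alone.
- stamp: Dark wooden stamp block in the other compartment, 60 x 35 x 49 mm high; origin centre of underside. Leave alone.
- mug: Red plastic mug standing on the table, 80 mm diameter, 95 mm high, handle to its +y; origin centre of underside. Leave alone.
- bust: Small clay head standing on the table, 76 mm diameter, about 118 mm high; origin centre of underside. Leave alone.
Mind the look-alikes: they are no part of the job. Of the things that look like the meter, the middle-sized one is meant.

How it is judged:
By the outcome, as a careful person would: the job done as asked, in the order asked, and still so for the second after the job is handed in, with the robot touching nothing.
It also fails if it takes over 59 s, if anything falls off the work surface, if the arm or the gripper's body presses on something with over 40 N, if the wrist force passes 120 N, or if a joint passes its speed limit or range.

ROBOT

A 6-joint arm with a two-finger parallel gripper is mounted at the origin on the work surface. World frame = base frame: x ahead of the robot, y to its left, z up, the work surface at z = 0. Lengths are in m, angles in rad, forces in N, time in s.
With the tool pointing down it reaches from about 0.35 to 0.975 m from the base axis. Payload 4.9 kg.
Tool frame: the origin (TCP) lies on the centre line of the jaws, within the pads' length; the fingertips stand 19 mm ahead of it and the grasp point (between the pads) is the TCP; z points along the fingers, y is the line along which they close (so a half turn about z gives the same grasp; the last joint's range is limited). The gripper opens to 85 mm and grips with 20 to 120 N. Pads are 22 mm wide; open, the fingers measure 114 mm over their backs; the gripper's body (76 mm by 85 mm) begins 54 mm behind the grasp point. The pads swing forward as they close: fully open they stand 13 mm farther back than shut.
Start: joints at [-0.119, 0.053, 1.613, -0, 1.476, -0.119], TCP at [0.625, 0, 0.212] pointing down, gripper open.
Joint ranges: [-3.01, 3.01], [-1.01, 2.22], [0.06, 2.58], [-1.02, 4.17], [0.09, 2.62], [-3.14, 3.14]. Speed limits (rad/s): [2.57, 2.57, 3.14, 3.14, 3.14, 3.14].

INTERFACE

Orientations are given as a unit quaternion [w, x, y, z].
In Python, from plant import state, grab_frame, ticket, spotter gives the robot as it stands.
- The arm moves only by the tool apply_moves, never from a script. Its argument "series" is a list of rows, each an object of numbers: "jaw": the closure, from 0 (fully open) to 1 (shut); "dx", "dy", "dz": the shift along the tool's x, y, z in mm; "turn": the turn about the tool's z in rad. A call has 1 to 5 rows; each row is the pose to reach, as a shift and turn from the pose commanded when the call began, along the tool's axes at that moment; what a row does not reach only later rows make up. A row lasts 1/12 s, in which the tool goes at most 41.7 mm and 7.16 degrees, less where a joint would pass 70% of its speed; a pose out of reach is approached as far as the arm can. A call with a gripper value outside its range is refused whole. The fingers move at their own pace and stop on an object; the grip force is fixed at half the most. Time passes only in rows, so rows that repeat a pose let the fingers close. It gives the time, the measured TCP pose, the force, the opening and the grip force at its end, in the units of the state.
- state(): the state, without advancing time (a new reading comes with each control period).
- grab_frame(name): name is "scene" or "side" or "wrist"; returns a dict with "pixels" (480x640x3 uint8, red, green, blue), "mtx" (3x3 intrinsics, pixels), "dist_coeffs" ([k1, k2, p1, p2, k3] as OpenCV has them; the pictures are not rectified), "camera_from_world" (4x4, takes a point from world to camera coordinates). Camera axes: x right, y down, z forward; pixel columns grow to the right and rows downward; lengths in m; the calibration is good to about 2 mm. A picture is of the moment at which its call begins. There is no depth.
- ticket.job_done(): hands the job in; it is judged then, once.
Trained networks look in a picture, given as the dict that the camera call returned (one of the last four; its "shot" number tells which), for a name from the list of things; names that differ only in an ending like _2 or _b are one class to them, and where a whole thing is asked for, a point or a joint stands for the part that bears it (a point fixed in the world has none). Each returns a list of dicts, best first, with "conf" (0 to 1); they miss things now and then, are a little off and sometimes report something else, mostly with a low value. They report only what shows in the picture. A call takes as long as a camera call. They do not tell look-alikes from the thing itself.
- spotter.outline_of(picture, target): "region" (480x640 bool, what is visible of it) and "extent" ([left, top, right, bottom] in pixels, round what is visible of it).
The state is a dict: "time": time; "joint_pos": joint angles; "joint_vel": joint speeds; "joint_efforts": joint torques, N m; "tool_pos": TCP position; "tool_rot": TCP orientation; "contact_force": force on the tool from outside, world axes, zero at the start; "ft_torque": the same for the moment, N m; "gripper_width": opening from 0.0 (shut) to 1.0 (fully open); "grasp_force": force on a finger pad.
Only numpy, scipy, OpenCV 4.12 (cv2) and the standard library are available. Lean on these libraries where they do the work, as an engineer would, in place of code of your own. Each camera call takes 0.05 s, during which the arm holds its last target. There are 200 camera calls.

## Working session

There is one attempt and no reset: what is moved stays moved. The work goes in short steps, Python scripts to look and compute and a tool call to move; the robot and the scene stay as the last step left them, time stands still between calls to the robot, and variables do not carry over. Pictures are saved under pics/ and viewed, at most 10 in all, crops included, and the job is handed in when it is done.

Besides the shell and the picture viewer there is one more tool, called after "Request:" by a JSON object that holds its "op" and its "data", one argument or row to a line. apply_moves: Moves the arm, as the interface text tells. Its arguments: {"type":"object","properties":{"series":{"type":"array","items":{"type":"object","properties":{"jaw":{"type":"number"},"dx":{"type":"number"},"dy":{"type":"number"},"dz":{"type":"number"},"turn":{"type":"number"}}}}},"required":["series"]}

```bash
mkdir -p pics; ls
python3 - <<'E'
from plant import state, grab_frame, ticket, spotter
import cv2,numpy as np,pickle
print(state())
D={}
for n in ["scene","side","wrist"]:
    f=grab_frame(n); D[n]=f
    cv2.imwrite(f"pics/{n}0.png",f["pixels"][:,:,::-1])
    print(n,np.round(f["mtx"],1).tolist(),f["dist_coeffs"],np.round(np.linalg.inv(f["camera_from_world"]),3).tolist())
    for t in ["meter","board","easel","caddy","mug","bust"]:
        print(t,[(round(o["conf"],2),o["extent"]) for o in spotter.outline_of(f,t)])
pickle.dump(D,open("d0.pkl","wb"))
E
```

```text
pics
{'time': 0.0, 'joint_pos': array([-1.19010772e-01,  5.33538454e-02,  1.61428204e+00,  5.18909731e-05,
        1.47597516e+00, -1.19006326e-01]), 'joint_vel': array([-0.00025538,  0.00014938,  0.00130144, -0.0008178 , -0.00126659,
       -0.00030131]), 'joint_efforts': array([ 2.70554956e-04, -3.93670499e+01, -3.70175600e+01, -1.62778279e-04,
        6.93513779e-03, -6.06393527e-06]), 'tool_pos': array([6.24352173e-01, 8.66936742e-05, 2.10772059e-01]), 'tool_rot': array([-8.09250602e-04,  7.07109748e-01,  7.07103094e-01, -6.03534524e-04]), 'contact_force': array([ 0.31441601, -0.76028474,  0.08919277]), 'ft_torque': array([ 5.84001461e-05, -2.39768716e-02, -1.89973726e-02]), 'grasp_force': 0.0, 'gripper_width': 1.0018929967098416}
scene [[482.3, 0.0, 324.9], [0.0, 482.3, 244.2], [0.0, 0.0, 1.0]] [0.01825817 0.         0.         0.         0.        ] [[-0.147, 0.642, -0.752, 1.314], [0.989, 0.079, -0.126, 0.23], [-0.022, -0.762, -0.647, 0.826], [0.0, 0.0, 0.0, 1.0]]
meter [(0.69, [406.0, 231.4, 438.3, 296.8]), (0.63, [413.5, 203.8, 429.8, 241.1]), (0.63, [513.5, 217.9, 579.4, 31
[... 689 characters left out ...]
[360.0, 311.6, 446.8, 412.3])]
caddy [(0.91, [302.1, 172.1, 369.3, 267.0])]
mug [(0.64, [393.1, 239.2, 423.3, 282.3])]
bust [(0.94, [319.6, 254.6, 347.2, 300.0]), (0.58, [360.0, 311.6, 445.5, 412.2])]
wrist [[358.7, 0.0, 320.3], [0.0, 358.7, 237.7], [0.0, 0.0, 1.0]] [-0.05284789  0.          0.          0.          0.        ] [[1.0, 0.001, 0.0, 0.625], [0.001, -0.953, -0.302, 0.077], [0.0, 0.302, -0.953, 0.373], [0.0, 0.0, 0.0, 1.0]]
meter []
board [(0.8, [199.7, 380.4, 285.9, 429.0])]
easel [(0.68, [200.0, 349.9, 315.8, 432.3])]
caddy [(0.94, [34.0, 2.6, 282.4, 130.1])]
mug [(0.68, [308.2, 132.2, 408.9, 274.2])]
bust [(0.61, [66.3, 165.6, 183.2, 268.1]), (0.56, [85.6, 33.7, 247.5, 107.7])]
```

View pics/scene0.png

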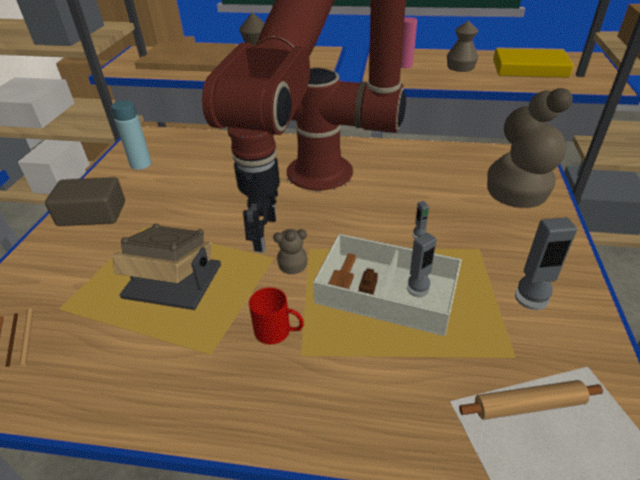

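View pics/side0.png

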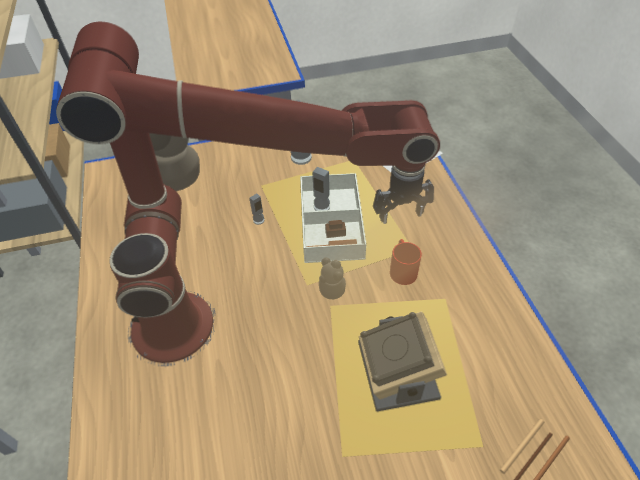

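Scene shot: the target meter stands in the caddy at about (421,265). The small look-alike is behind it at (421,215), and the big one is at (545,260). Side shot: the meter is at (321,187), the small one at (257,208), and the tile ring is centred at about (396,347). Next I'll triangulate roughly.

```bash
cat > h.py <<'E'
import numpy as np,cv2,pickle
from scipy.optimize import least_squares
def ray(f,uv):
    p=cv2.undistortPoints(np.array([[uv]],float),f["mtx"],np.array(f["dist_coeffs"]))[0,0]
    T=np.linalg.inv(f["camera_from_world"]); d=T[:3,:3]@[p[0],p[1],1]; return T[:3,3],d/np.linalg.norm(d)
def onz(f,uv,z):
    o,d=ray(f,uv); return o+d*(z-o[2])/d[2]
def tri(*fu):
    A=np.zeros((3,3));b=np.zeros(3);L=[]
    for f,uv in fu:
        o,d=ray(f,uv);P=np.eye(3)-np.outer(d,d);A+=P;b+=P@o;L.append((o,P))
    x=np.linalg.solve(A,b); return x,[float(np.linalg.norm(P@(x-o))) for o,P in L]
def proj(f,X):
    T=f["camera_from_world"]; X=np.atleast_2d(X).astype(float)
    return cv2.projectPoints(X,cv2.Rodrigues(T[:3,:3])[0],T[:3,3],f["mtx"],np.array(f["dist_coeffs"]))[0][:,0]
def hull(pts,shape=(480,640)):
    m=np.zeros(shape,np.uint8); cv2.fillConvexPoly(m,np.round(cv2.convexHull(pts.astype(np.float32))*16).astype(np.int32),1,shift=4); return m
E
python3 - <<'E'
from h import *
D=pickle.load(open("d0.pkl","rb"));S,R,W=D["scene"],D["side"],D["wrist"]
print("meter base",onz(S,(419,293),.005), "top", onz(S,(424,236),.16),onz(R,(321,172),.16), onz(R,(322,205),.01))
print("big",onz(S,(534,303),0),onz(R,(301,162),0),"small",onz(S,(419,240),0))
for z in(.08,.1,.12,.14): print("ring",z,onz(R,(396,347),z))
print("easel px corners", [onz(S,p,.016).round(3) for p in [(122,293),(207,304),(220,268)]])
print("bust",onz(R,(333,296),0),"mug",onz(R,(405,280),0))
print("caddy corners z.07",[onz(S,p,.07).round(3) for p in [(341,235),(462,260),(446,312),(316,283)]])
c=[]
for n,f,(x0,y0,x1,y1) in(("a",S,(100,210,240,315)),("b",R,(340,290,465,415))):
    c.append(cv2.resize(f["pixels"][y0:y1,x0:x1],(400,int(400*(y1-y0)/(x1-x0))),interpolation=cv2.INTER_CUBIC))
h=max(i.shape[0] for i in c); c=[cv2.copyMakeBorder(i,0,h-i.shape[0],0,0,0) for i in c]
cv2.imwrite("pics/stand.png",np.hstack(c)[:,:,::-1])
E
```

```text
meter base [0.50622956 0.31523094 0.005     ] top [0.48571526 0.30993064 0.16      ] [0.49552816 0.31000319 0.16      ] [0.49759622 0.31828177 0.01      ]
big [0.49979964 0.57383543 0.        ] [0.48199212 0.54960677 0.        ] small [0.30535507 0.31579812 0.        ]
ring 0.08 [ 0.53335295 -0.25704345  0.08      ]
ring 0.1 [ 0.52793524 -0.26677387  0.1       ]
ring 0.12 [ 0.52251754 -0.27650429  0.12      ]
ring 0.14 [ 0.51709984 -0.28623471  0.14      ]
easel px corners [array([ 0.604, -0.373,  0.016]), array([ 0.613, -0.163,  0.016]), array([ 0.493, -0.171,  0.016])]
bust [ 0.44000631 -0.02205514  0.        ] mug [ 0.65281938 -0.0244267   0.        ]
caddy corners z.07 [array([0.395, 0.118, 0.07 ]), array([0.452, 0.406, 0.07 ]), array([0.618, 0.363, 0.07 ]), array([0.568, 0.084, 0.07 ])]
```

View pics/stand.png

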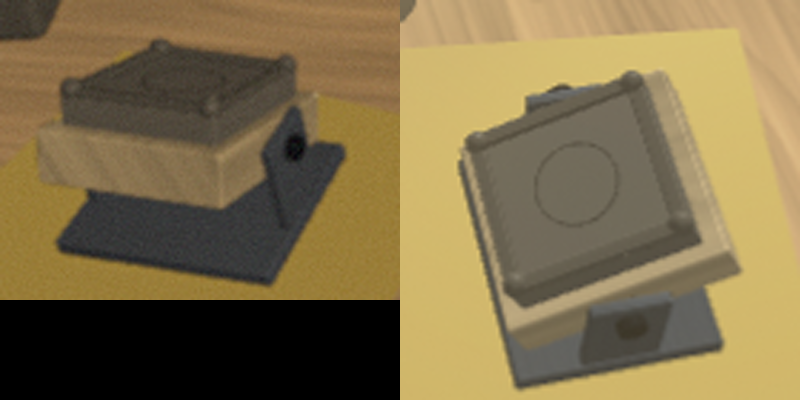

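Both crops show the tile's four corner knobs and its ring. Left crop knobs: (71,88), (160,46), (286,64), (212,104). Right crop knobs: (75,140), (233,80), (283,218), (115,285) after taking off its 400 px offset.

Run:
```python
from h import *
D=pickle.load(open("d0.pkl","rb"));S,R,W=D["scene"],D["side"],D["wrist"]
l=lambda u,v:(100+u/2.857,210+v/2.857); r=lambda u,v:(340+u/3.2,290+v/3.2)
P={}
for k,a,b in(("A",(286,64),(75,140)),("B",(212,104),(233,80)),("C",(71,88),(283,218)),("D",(160,46),(115,285)),("ring",(185,80),(177,184))):
    P[k],e=tri((S,l(*a)),(R,r(*b))); print(k,P[k].round(4),np.round(e,4))
n=np.cross(P["C"]-P["A"],P["B"]-P["D"]);n/=np.linalg.norm(n);n*=np.sign(n[2])
print(n,np.degrees(np.arccos(n[2])),"yaw of downslope",np.degrees(np.arctan2(n[1],n[0])),"AB",np.linalg.norm(P["A"]-P["B"]),"BC",np.linalg.norm(P["C"]-P["B"]))
print(np.degrees([np.arctan2(*(P["B"]-P["A"])[1::-1]),np.arctan2(*(P["A"]-P["D"])[1::-1])]))
```

```text
A [ 0.4643 -0.2143  0.1025] [0.0009 0.0009]
B [ 0.5797 -0.2233  0.1539] [0.0012 0.0012]
C [ 0.5734 -0.3381  0.1538] [0.0003 0.0003]
D [ 0.4553 -0.3315  0.1027] [0.0006 0.0006]
ring [ 0.5193 -0.2777  0.1225] [0.001 0.001]
[-0.40031809  0.02666579  0.91598819] 23.653544953758043 yaw of downslope 176.1890719625376 AB 0.12673405980169444 BC 0.11498512837875623
[-4.44536042 85.61872489]
```

Request:
{"op": "apply_moves", "data": {
  "series": [
    {"dz": -41},
    {"dz": -80},
    {"dz": -110, "dx": -40},
    {"dz": -130, "dx": -80},
    {"dz": -130, "dx": -120}
  ]
}}

```text
invalid input at $.series[0]: expected keys jaw, dx, dy, dz, turn
```

Request:
{"op": "apply_moves", "data": {
  "series": [
    {"dx": 0, "dy": 0, "dz": -40, "turn": 0, "jaw": 0},
    {"dx": 10, "dy": -10, "dz": -75, "turn": 0, "jaw": 0},
    {"dx": 35, "dy": -25, "dz": -100, "turn": 0, "jaw": 0},
    {"dx": 65, "dy": -40, "dz": -120, "turn": 0, "jaw": 0},
    {"dx": 100, "dy": -55, "dz": -130, "turn": 0, "jaw": 0}
  ]
}}

```text
time: 1.47
tool_pos: [0.5705, 0.1001, 0.3463]
tool_rot: [0.002, 0.708, 0.706, 0.002]
contact_force: [0.9, 0.2, 1.4]
gripper_width: 1.0
grasp_force: 0.0
```

Request:
{"op": "apply_moves", "data": {
  "series": [
    {"dx": 35, "dy": -15, "dz": -10, "turn": 0, "jaw": 0},
    {"dx": 70, "dy": -35, "dz": -10, "turn": 0, "jaw": 0},
    {"dx": 105, "dy": -50, "dz": -15, "turn": 0, "jaw": 0},
    {"dx": 140, "dy": -65, "dz": -15, "turn": 0, "jaw": 0},
    {"dx": 140, "dy": -65, "dz": -15, "turn": 0, "jaw": 0}
  ]
}}

```text
time: 1.88
tool_pos: [0.5024, 0.2451, 0.3579]
tool_rot: [-0.001, 0.705, 0.71, 0.001]
contact_force: [-0.3, -0.7, -0.4]
gripper_width: 0.995
grasp_force: 0.0
```

Run:
```python
from plant import state, grab_frame, spotter
from h import *
s=state();print(s["time"],s["tool_pos"],s["tool_rot"])
D={}
for n in ["wrist","scene","side"]:
    f=grab_frame(n);o=spotter.outline_of(f,"meter");D[n]=(f,o)
    print(n,[(round(i["conf"],2),i["extent"]) for i in o])
pickle.dump(D,open("d1.pkl","wb"))
cv2.imwrite("pics/w1.png",D["wrist"][0]["pixels"][:,:,::-1])
```

```text
1.8833 [0.50243085 0.24506825 0.35793405] [-0.00090224  0.7045748   0.70962813  0.00120559]
wrist [(0.78, [289.9, 112.5, 337.0, 159.6]), (0.55, [119.7, 117.2, 182.6, 147.4])]
scene [(0.95, [413.9, 202.7, 429.4, 239.0]), (0.94, [403.9, 236.2, 439.0, 295.8]), (0.85, [513.2, 219.9, 579.7, 310.0])]
side [(0.87, [313.8, 164.9, 328.9, 209.1]), (0.7, [244.9, 195.5, 264.4, 227.3]), (0.58, [287.3, 102.8, 315.0, 164.0])]
```

View pics/w1.png

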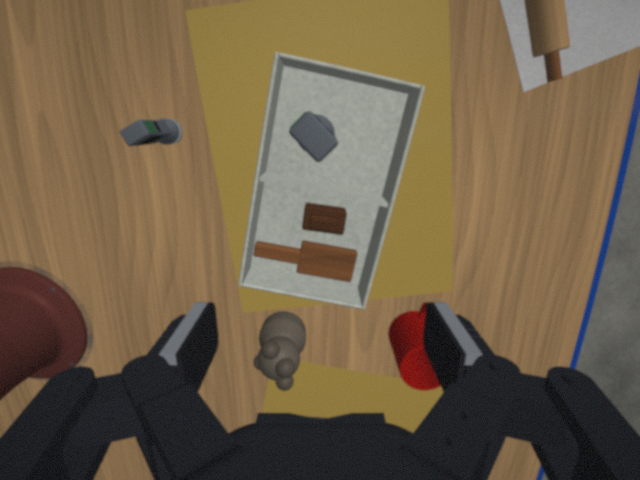

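The wrist shot looks straight down on the caddy, with outer rim corners at (277,53), (424,87), (364,307) and (241,285). The meter's oblong top is at about (313,136), rotated relative to the caddy. I'll fit a model to the silhouettes.

```bash
cat >> h.py <<'E'
a=np.linspace(0,2*np.pi,24,endpoint=False)
circ=lambda r,z:np.c_[r*np.cos(a),r*np.sin(a),np.full(24,z)]
box=np.array([[x,y,z] for x in(-.022,.022) for y in(-.015,.015) for z in(.05,.155)])
PARTS=[np.r_[circ(.026,0),circ(.026,.022)],np.r_[circ(.026,.022),circ(.024,.035),circ(.017,.052)],box]
def mmask(f,Rm,t):
    m=np.zeros((480,640),np.uint8)
    for P in PARTS: m|=hull(proj(f,P@Rm.T+t))
    return m
def rz(y): c,s=np.cos(y),np.sin(y); return np.array([[c,-s,0],[s,c,0],[0,0,1.]])
def ry(y): c,s=np.cos(y),np.sin(y); return np.array([[c,0,s],[0,1,0],[-s,0,c]])
bl=lambda m:cv2.GaussianBlur(m.astype(np.float32),(0,0),1.2)
E
python3 - <<'E'
from h import *
from scipy.optimize import minimize
D=pickle.load(open("d1.pkl","rb")); W=D["wrist"][0]
c=np.array([onz(W,p,.07) for p in[(277,53),(424,87),(364,307),(241,285)]]);print(c.round(4).tolist())
print("centre",c.mean(0),"lens",np.linalg.norm(np.roll(c,-1,0)-c,axis=1),"yaw",np.degrees(np.arctan2(c[0,1]-c[3,1],c[0,0]-c[3,0]))-90,np.degrees(np.arctan2(c[1,1]-c[2,1],c[1,0]-c[2,0]))-90,np.degrees(np.arctan2(*(c[1]-c[0])[1::-1])))
def near(n):
    tgt=proj(D[n][0],[.5,.315,.08])[0]
    return min(D[n][1],key=lambda o:np.hypot(*(np.array(o["extent"]).reshape(2,2).mean(0)-tgt)))["region"]
for use in(["wrist","scene"],["wrist"],["wrist","scene","side"]):
    M={n:bl(near(n)) for n in use}
    def cost(p): return sum(np.abs(bl(mmask(D[n][0],rz(p[2]),[p[0],p[1],.005]))-M[n]).sum()/M[n].sum() for n in use)
    best=min((minimize(cost,[.5,.315,y],method="Nelder-Mead",options=dict(initial_simplex=np.array([.5,.315,y])+np.array([[0,0,0],[.01,0,0],[0,.01,0],[0,0,.4]]))) for y in np.radians([-60,-30,0,30,60,90])),key=lambda r:r.fun)
    print(use,best.x[:2],np.degrees(best.x[2]),best.fun)
E
```

```text
[[0.4515, 0.4025, 0.07], [0.6234, 0.3677, 0.07], [0.565, 0.0797, 0.07], [0.3945, 0.1121, 0.07]]
centre [0.50860389 0.24050031 0.07      ] lens [0.17532402 0.29379564 0.1736082  0.29597907] yaw -11.113111889531098 -11.447890105397008 -11.450454283235834
['wrist', 'scene'] [0.49468695 0.31223705] -41.793027357873406 0.17882855236530304
['wrist'] [0.49455429 0.31241614] -45.67450651451795 0.07997399568557739
['wrist', 'scene', 'side'] [0.49409954 0.31213252] -39.22216869458036 0.44246572256088257
```

Request:
{"op": "apply_moves", "data": {
  "series": [
    {"dx": 15, "dy": -2, "dz": 0, "turn": -0.12, "jaw": 0},
    {"dx": 35, "dy": -4, "dz": 10, "turn": -0.24, "jaw": 0},
    {"dx": 55, "dy": -6, "dz": 20, "turn": -0.36, "jaw": 0},
    {"dx": 67, "dy": -8, "dz": 35, "turn": -0.48, "jaw": 0},
    {"dx": 67, "dy": -8, "dz": 50, "turn": -0.6, "jaw": 0}
  ]
}}

```text
time: 2.6
tool_pos: [0.4975, 0.3078, 0.3065]
tool_rot: [-0.0, 0.464, 0.886, 0.0]
contact_force: [0.1, -0.9, -0.5]
gripper_width: 1.001
grasp_force: 0.0
```

Request:
{"op": "apply_moves", "data": {
  "series": [
    {"dx": 0, "dy": 0, "dz": 20, "turn": -0.11, "jaw": 0},
    {"dx": 0, "dy": 0, "dz": 40, "turn": -0.22, "jaw": 0},
    {"dx": 0, "dy": 0, "dz": 60, "turn": -0.22, "jaw": 0},
    {"dx": 0, "dy": 0, "dz": 80, "turn": -0.22, "jaw": 0},
    {"dx": 0, "dy": 0, "dz": 80, "turn": -0.22, "jaw": 0}
  ]
}}

```text
time: 3.02
tool_pos: [0.4953, 0.3047, 0.2214]
tool_rot: [-0.003, 0.368, 0.93, -0.003]
contact_force: [-0.1, -0.4, -0.8]
gripper_width: 0.998
grasp_force: 0.0
```

Run:
```python
from plant import state, grab_frame, spotter
from h import *
from scipy.optimize import minimize
from scipy.spatial.transform import Rotation as Ro
s=state();print(s["time"],s["tool_pos"],Ro.from_quat(np.roll(s["tool_rot"],-1)).as_matrix().round(3).tolist(),s["joint_pos"].round(2))
D={}
for n in ["wrist","scene"]:
    f=grab_frame(n);o=spotter.outline_of(f,"meter");D[n]=(f,o)
    print(n,[(round(i["conf"],2),i["extent"]) for i in o], proj(f,[.4945,.3123,.08]))
pickle.dump(D,open("d2.pkl","wb"))
f=D["wrist"][0]
im=f["pixels"][:,:,::-1].copy(); m=mmask(f,rz(np.radians(-43)),np.array([.4945,.3123,.005]))
cv2.drawContours(im,cv2.findContours(m,0,2)[0],-1,(0,255,0),1)
cv2.imwrite("pics/w2.png",im)
```

```text
3.0167 [0.49530686 0.3047112  0.22140139] [[-0.73, 0.684, -0.008], [0.684, 0.73, -0.004], [0.003, -0.008, -1.0]] [ 0.42 -0.05  1.7  -0.    1.5  -0.39]
wrist [(0.88, [113.9, 0.0, 205.6, 60.5]), (0.88, [482.2, 1.9, 640.0, 52.4]), (0.86, [303.0, 171.9, 352.2, 269.7]), (0.43, [303.8, 169.5, 343.8, 184.5])] [[327.42764835 211.54703598]]
scene [(0.84, [413.3, 200.3, 431.7, 239.8]), (0.73, [513.7, 219.3, 579.5, 310.7]), (0.6, [315.7, 234.4, 463.7, 336.8]), (0.59, [406.1, 236.2, 436.6, 296.9])] [[421.14864018 265.96313854]]
```

View pics/w2.png

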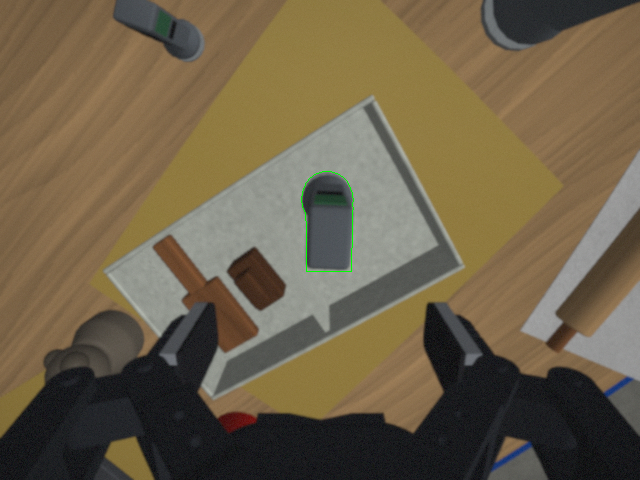

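The fitted outline lies right on the meter, at (328,220), and the jaws line up with its narrow sides. I'll descend and grasp.

Request:
{"op": "apply_moves", "data": {
  "series": [
    {"dx": 3, "dy": 1, "dz": 15, "turn": 0, "jaw": 0},
    {"dx": 5, "dy": 2, "dz": 40, "turn": 0, "jaw": 0},
    {"dx": 5, "dy": 2, "dz": 65, "turn": 0, "jaw": 0},
    {"dx": 5, "dy": 2, "dz": 85, "turn": 0, "jaw": 0},
    {"dx": 5, "dy": 2, "dz": 96, "turn": 0, "jaw": 0}
  ]
}}

```text
time: 3.63
tool_pos: [0.4945, 0.3116, 0.13]
tool_rot: [-0.0, 0.367, 0.93, -0.0]
contact_force: [-1.1, 0.5, 0.6]
gripper_width: 1.001
grasp_force: 0.0
```

Request:
{"op": "apply_moves", "data": {
  "series": [
    {"dx": 0, "dy": 0, "dz": 0, "turn": 0, "jaw": 0},
    {"dx": 0, "dy": 0, "dz": 0, "turn": 0, "jaw": 0.3},
    {"dx": 0, "dy": 0, "dz": 0, "turn": 0, "jaw": 0.5},
    {"dx": 0, "dy": 0, "dz": 0, "turn": 0, "jaw": 0.7},
    {"dx": 0, "dy": 0, "dz": 0, "turn": 0, "jaw": 1}
  ]
}}

```text
time: 4.05
tool_pos: [0.4958, 0.3123, 0.133]
tool_rot: [0.001, 0.367, 0.93, 0.001]
contact_force: [1.1, 0.0, -0.0]
gripper_width: 0.449
grasp_force: 0.0
```

Request:
{"op": "apply_moves", "data": {
  "series": [
    {"dx": 0, "dy": 0, "dz": 0, "turn": 0, "jaw": 1},
    {"dx": 0, "dy": 0, "dz": 0, "turn": 0, "jaw": 1},
    {"dx": 0, "dy": 0, "dz": 0, "turn": 0, "jaw": 1},
    {"dx": 0, "dy": 0, "dz": 0, "turn": 0, "jaw": 1},
    {"dx": 0, "dy": 0, "dz": 0, "turn": 0, "jaw": 1}
  ]
}}

```text
time: 4.47
tool_pos: [0.4953, 0.3122, 0.1317]
tool_rot: [0.001, 0.367, 0.93, 0.001]
contact_force: [0.9, 0.5, 2.7]
gripper_width: 0.328
grasp_force: 60.3
```

Request:
{"op": "apply_moves", "data": {
  "series": [
    {"dx": 0, "dy": 0, "dz": -10, "turn": 0, "jaw": 1},
    {"dx": 0, "dy": 0, "dz": -20, "turn": -0.12, "jaw": 1},
    {"dx": 0, "dy": 0, "dz": -30, "turn": -0.24, "jaw": 1},
    {"dx": 0, "dy": 0, "dz": -39, "turn": -0.36, "jaw": 1},
    {"dx": 0, "dy": 0, "dz": -39, "turn": -0.46, "jaw": 1}
  ]
}}

```text
time: 4.88
tool_pos: [0.495, 0.312, 0.1717]
tool_rot: [0.0, 0.142, 0.99, 0.0]
contact_force: [0.6, 0.3, -1.3]
gripper_width: 0.329
grasp_force: 59.9
```

Request:
{"op": "apply_moves", "data": {
  "series": [
    {"dx": 0, "dy": 0, "dz": 0, "turn": -0.1, "jaw": 1},
    {"dx": 0, "dy": 0, "dz": 0, "turn": -0.1, "jaw": 1},
    {"dx": 0, "dy": 0, "dz": 0, "turn": -0.1, "jaw": 1}
  ]
}}

```text
time: 5.13
tool_pos: [0.4939, 0.3116, 0.1692]
tool_rot: [-0.001, 0.096, 0.995, -0.001]
contact_force: [-0.0, -0.0, -1.7]
gripper_width: 0.33
grasp_force: 59.8
```

```bash
cat >> h.py <<'E'
from scipy.optimize import minimize
from scipy.spatial.transform import Rotation as Ro
def heldfit(names=("wrist","scene"),p0=(0,.125,0,0),draw=None,free=4):
    """meter in tool frame: tilt th about tool y (top towards +tool x positive), grip at meter height g, offset ox along tool x, roll about tool x"""
    from plant import state,grab_frame,spotter
    s=state();Rt=Ro.from_quat(np.roll(s["tool_rot"],-1)).as_matrix();t=s["tool_pos"]
    def pose(p):
        Rm=Rt@ry(-p[0])@Ro.from_euler("x",p[3]).as_matrix()@np.diag([1,-1,-1.])
        return Rm, t+Rt@[p[2],0,0]-Rm@[0,0,p[1]]
    F={};M={}
    for n in names:
        f=grab_frame(n);o=spotter.outline_of(f,"meter")
        m0=mmask(f,*pose(p0))
        iou=lambda r:(r&(m0>0)).sum()/(r|(m0>0)).sum()
        if not o: print(n,"none");continue
        b=max(o,key=lambda q:iou(q["region"])); print(n,"iou0",round(iou(b["region"]),2),b["conf"])
        if iou(b["region"])<.2: continue
        F[n]=f;M[n]=bl(b["region"])
    def cost(q):
        p=np.array(p0,float);p[:len(q)]=q
        return sum(np.abs(bl(mmask(F[n],*pose(p)))-M[n]).sum()/M[n].sum() for n in F)
    q0=np.array(p0[:free]);sim=np.vstack([q0]+[q0+d for d in np.diag([.15,.008,.006,.06])[:free,:free]])
    r=minimize(cost,q0,method="Nelder-Mead",options=dict(initial_simplex=sim,xatol=1e-4,fatol=1e-4))
    p=np.array(p0,float);p[:free]=r.x
    if draw:
        ims=[]
        for n in F:
            im=F[n]["pixels"][:,:,::-1].copy()
            cv2.drawContours(im,cv2.findContours(mmask(F[n],*pose(p)),0,2)[0],-1,(0,255,0),1)
            u=proj(F[n],t)[0].astype(int);x0=int(np.clip(u[0]-100,0,440));y0=int(np.clip(u[1]-100,0,280))
            ims.append(cv2.resize(im[y0:y0+200,x0:x0+200],(400,400),interpolation=cv2.INTER_CUBIC))
        cv2.imwrite(draw,np.hstack(ims[:2]))
    print("time",s["time"],"tcp",t.round(4),"tilt deg",np.degrees(p[0]).round(2),"g",p[1].round(4),"ox",p[2].round(4),"roll",np.degrees(p[3]).round(2),"cost",round(r.fun,3))
    return p,pose(p),s
E
python3 - <<'E'
from h import *
p,(Rm,o),s=heldfit(("wrist","scene","side"));print(o,Ro.from_quat(np.roll(s["tool_rot"],-1)).as_matrix()[:,:2].T.round(3).tolist())
E
```

```text
wrist iou0 0.87 0.78
scene iou0 0.91 0.72
side iou0 0.81 0.72
time 5.1333 tcp [0.4939 0.3116 0.1692] tilt deg 0.52 g 0.1301 ox 0.0016 roll 0.25 cost 0.36
[0.49316554 0.31098833 0.03917578] [[-0.981, 0.192, 0.002], [0.192, 0.981, -0.001]]
```

Request:
{"op": "apply_moves", "data": {
  "series": [
    {"dx": 8, "dy": 0, "dz": 0, "turn": 0, "jaw": 1},
    {"dx": 18, "dy": 0, "dz": 0, "turn": 0, "jaw": 1},
    {"dx": 25, "dy": 0, "dz": 0, "turn": 0, "jaw": 1},
    {"dx": 30, "dy": 0, "dz": 0, "turn": 0, "jaw": 1},
    {"dx": 35, "dy": 0, "dz": 0, "turn": 0, "jaw": 1}
  ]
}}

```text
time: 5.85
tool_pos: [0.4597, 0.3187, 0.1702]
tool_rot: [0.001, 0.095, 0.995, 0.0]
contact_force: [1.9, -1.2, -0.9]
gripper_width: 0.328
grasp_force: 59.9
```

Request:
{"op": "apply_moves", "data": {
  "series": [
    {"dx": 3, "dy": 0, "dz": 0, "turn": 0, "jaw": 1},
    {"dx": 6, "dy": 0, "dz": 0, "turn": 0, "jaw": 1},
    {"dx": 9, "dy": 0, "dz": 0, "turn": 0, "jaw": 1},
    {"dx": 12, "dy": 0, "dz": 0, "turn": 0, "jaw": 1},
    {"dx": 15, "dy": 0, "dz": 0, "turn": 0, "jaw": 1}
  ]
}}

```text
time: 6.27
tool_pos: [0.4465, 0.3216, 0.171]
tool_rot: [0.001, 0.095, 0.995, 0.001]
contact_force: [3.2, -0.2, 0.6]
gripper_width: 0.328
grasp_force: 60.1
```

Run:
```python
from h import *
p,(Rm,o),s=heldfit(("wrist","scene","side"),p0=(.2,.127,0,0));print(o,s["contact_force"])
```

```text
wrist iou0 0.86 0.67
scene iou0 0.89 0.71
side iou0 0.71 0.7
time 6.2667 tcp [0.4465 0.3216 0.171 ] tilt deg 7.25 g 0.1305 ox -0.0026 roll -0.06 cost 0.47
[0.46554945 0.31820195 0.04159689] [ 3.23482737 -0.18365939  0.5642033 ]
```

Request:
{"op": "apply_moves", "data": {
  "series": [
    {"dx": 5, "dy": 0, "dz": 0, "turn": 0, "jaw": 1},
    {"dx": 10, "dy": 0, "dz": 0, "turn": 0, "jaw": 1},
    {"dx": 16, "dy": 0, "dz": 0, "turn": 0, "jaw": 1},
    {"dx": 22, "dy": 0, "dz": 0, "turn": 0, "jaw": 1},
    {"dx": 28, "dy": 0, "dz": 0, "turn": 0, "jaw": 1}
  ]
}}

```text
time: 6.98
tool_pos: [0.4169, 0.3264, 0.169]
tool_rot: [-0.001, 0.095, 0.995, -0.001]
contact_force: [4.9, -1.3, -4.8]
gripper_width: 0.324
grasp_force: 59.4
```

Request:
{"op": "apply_moves", "data": {
  "series": [
    {"dx": 2, "dy": 0, "dz": 0, "turn": 0, "jaw": 1},
    {"dx": 4, "dy": 0, "dz": 0, "turn": 0, "jaw": 1},
    {"dx": 4, "dy": 0, "dz": 0, "turn": 0, "jaw": 1}
  ]
}}

```text
time: 7.23
tool_pos: [0.4134, 0.3271, 0.1691]
tool_rot: [-0.001, 0.095, 0.995, -0.001]
contact_force: [5.0, -1.8, -4.4]
gripper_width: 0.325
grasp_force: 59.4
```

Run:
```python
from h import *
p,(Rm,o),s=heldfit(("wrist","scene","side"),p0=(.4,.127,0,0));print(o,s["contact_force"])
```

```text
wrist iou0 0.55 0.78
scene iou0 0.85 0.76
side iou0 0.57 0.7
time 7.2333 tcp [0.4134 0.3271 0.1691] tilt deg 20.52 g 0.1286 ox -0.0123 roll 0.56 cost 0.448
[0.46934859 0.31485458 0.04858596] [ 4.99383653 -1.79939891 -4.41603681]
```

Request:
{"op": "apply_moves", "data": {
  "series": [
    {"dx": -5, "dy": 0, "dz": -20, "turn": 0, "jaw": 1},
    {"dx": -15, "dy": 0, "dz": -50, "turn": -0.04, "jaw": 1},
    {"dx": -30, "dy": 0, "dz": -85, "turn": -0.08, "jaw": 1},
    {"dx": -45, "dy": 0, "dz": -120, "turn": -0.12, "jaw": 1},
    {"dx": -55, "dy": 0, "dz": -150, "turn": -0.12, "jaw": 1}
  ]
}}

```text
time: 7.95
tool_pos: [0.468, 0.3174, 0.3226]
tool_rot: [-0.001, 0.035, 0.999, 0.001]
contact_force: [0.1, 0.1, -2.1]
gripper_width: 0.329
grasp_force: 60.2
```

Run:
```python
from h import *
p,(Rm,o),s=heldfit(("scene","side","wrist"),p0=(.37,.127,-.005,0),draw="pics/held.png");print(o,s["contact_force"],Ro.from_quat(np.roll(s["tool_rot"],-1)).as_matrix()[:,:2].T.round(3).tolist())
p,(Rm,o),s=heldfit(("scene","side"),p0=(.37,.127,0,0),free=2)
p,(Rm,o),s=heldfit(("wrist",),p0=(.37,.127,0,0),free=3)
```

```text
scene iou0 0.9 0.77
side iou0 0.64 0.62
wrist iou0 0.79 0.81
time 7.95 tcp [0.468  0.3174 0.3226] tilt deg 17.09 g 0.1322 ox -0.0122 roll -0.77 cost 0.561
[0.51878871 0.31595094 0.1962096 ] [ 0.09945481  0.06891335 -2.07131585] [[-0.998, 0.069, 0.002], [0.069, 0.998, 0.002]]
scene iou0 0.87 0.57
side iou0 0.63 0.96
time 8.25 tcp [0.4667 0.317  0.3178] tilt deg 22.14 g 0.1325 ox 0.0 roll 0.0 cost 0.619
wrist iou0 0.65 0.84
time 8.45 tcp [0.4671 0.3169 0.3181] tilt deg 16.68 g 0.1335 ox -0.0122 roll 0.0 cost 0.057
```

View pics/held.png

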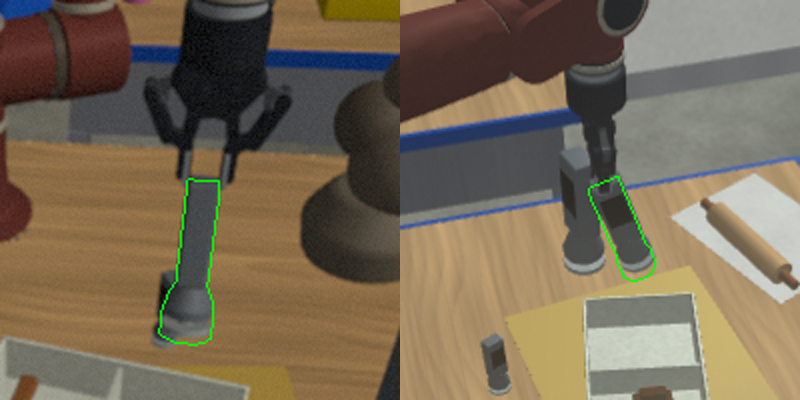

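The held shot shows the meter leaning between the jaws, foot at about (185,340) in the left crop. Its top is near the fingertips, so I'll check the grip again closer to the stand.

Request:
{"op": "apply_moves", "data": {
  "series": [
    {"dx": -3, "dy": -15, "dz": -5, "turn": 0, "jaw": 1},
    {"dx": -8, "dy": -45, "dz": -10, "turn": 0, "jaw": 1},
    {"dx": -14, "dy": -80, "dz": -15, "turn": 0, "jaw": 1},
    {"dx": -20, "dy": -115, "dz": -15, "turn": 0, "jaw": 1},
    {"dx": -25, "dy": -150, "dz": -15, "turn": 0, "jaw": 1}
  ]
}}

```text
time: 8.97
tool_pos: [0.4824, 0.1644, 0.3353]
tool_rot: [0.0, 0.035, 0.999, 0.0]
contact_force: [-0.2, -0.3, -2.2]
gripper_width: 0.328
grasp_force: 60.3
```

Request:
{"op": "apply_moves", "data": {
  "series": [
    {"dx": -5, "dy": -35, "dz": 0, "turn": 0, "jaw": 1},
    {"dx": -10, "dy": -70, "dz": 0, "turn": 0, "jaw": 1},
    {"dx": -15, "dy": -105, "dz": 0, "turn": 0, "jaw": 1},
    {"dx": -20, "dy": -140, "dz": 0, "turn": 0, "jaw": 1},
    {"dx": -25, "dy": -175, "dz": 0, "turn": 0, "jaw": 1}
  ]
}}

```text
time: 9.38
tool_pos: [0.4947, -0.0123, 0.3349]
tool_rot: [0.0, 0.035, 0.999, 0.0]
contact_force: [1.3, 0.1, -2.9]
gripper_width: 0.327
grasp_force: 60.3
```

Request:
{"op": "apply_moves", "data": {
  "series": [
    {"dx": -5, "dy": -35, "dz": 0, "turn": 0, "jaw": 1},
    {"dx": -10, "dy": -70, "dz": 0, "turn": 0, "jaw": 1},
    {"dx": -15, "dy": -100, "dz": 0, "turn": 0, "jaw": 1},
    {"dx": -15, "dy": -125, "dz": 0, "turn": 0, "jaw": 1},
    {"dx": -15, "dy": -125, "dz": 0, "turn": 0, "jaw": 1}
  ]
}}

```text
time: 9.8
tool_pos: [0.5006, -0.1403, 0.3343]
tool_rot: [-0.001, 0.038, 0.999, -0.001]
contact_force: [-0.2, -1.0, -2.5]
gripper_width: 0.323
grasp_force: 60.3
```

Request:
{"op": "apply_moves", "data": {
  "series": [
    {"dx": 0, "dy": 0, "dz": 0, "turn": 0, "jaw": 1},
    {"dx": 0, "dy": 0, "dz": 0, "turn": 0, "jaw": 1}
  ]
}}

```text
time: 9.97
tool_pos: [0.5011, -0.1361, 0.3348]
tool_rot: [-0.0, 0.035, 0.999, 0.0]
contact_force: [0.5, -0.1, -2.5]
gripper_width: 0.329
grasp_force: 60.3
```

Run:
```python
from h import *
from plant import *
D={n:grab_frame(n) for n in("wrist","scene","side")};s=state();pickle.dump((D,s),open("d3.pkl","wb"))
print(s["time"],s["tool_pos"])
w=D["wrist"]["pixels"][:,:,::-1]
o=[]
for n in("scene","side"):
    u=proj(D[n],s["tool_pos"])[0].astype(int);print(n,u);x0,y0=u[0]-40,u[1]-40
    o.append(cv2.resize(D[n]["pixels"][y0:y0+100,x0:x0+80,::-1],(240,300),interpolation=cv2.INTER_CUBIC));print(x0,y0)
cv2.imwrite("pics/m3.png",np.hstack([cv2.resize(w[:,:],(560,420)),np.zeros((420,0,3),np.uint8),cv2.copyMakeBorder(o[1],0,120,0,0,0)]))
cv2.imwrite("pics/w3.png",w)
```

```text
10.1167 [ 0.50125546 -0.13541722  0.33505088]
scene [209 156]
169 116
side [373 245]
333 205
```

View pics/m3.png

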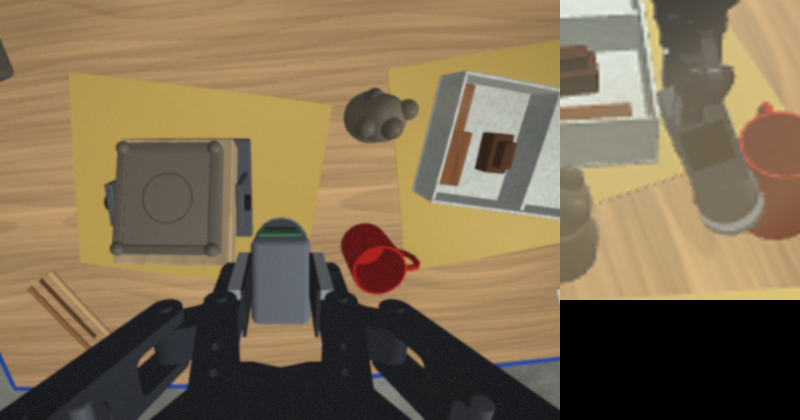

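The wrist view shows the meter held between both pads, at about (280,285) in the picture. The tile ring is clear of everything at (167,198). I'll check the TCP projection and fit the board from this view.

Run:
```python
from h import *
D,s=pickle.load(open("d3.pkl","rb"));W=D["wrist"]
Rt=Ro.from_quat(np.roll(s["tool_rot"],-1)).as_matrix();t=s["tool_pos"]
for dz in(-.02,0,.019):
    print(dz,[(proj(W,t+Rt@[x,y,dz])[0]*.875).round().tolist() for x in(-.011,.011) for y in(-.015,.015)])
# wrist-camera pose relative to tool, measured vs. at start
for d,ss in((pickle.load(open("d0.pkl","rb"))["wrist"],None),(W,s)):
    T=np.linalg.inv(d["camera_from_world"])
    print(T[:3,3] if ss is None else Rt.T@(T[:3,3]-t))
# board knobs seen: wrist full px
k={"A":(215,147),"B":(215,244),"C":(117,249),"D":(122,147),"ring":(167,198)}
S0=pickle.load(open("d0.pkl","rb"));S,R=S0["scene"],S0["side"]
l=lambda u,v:(100+u/2.857,210+v/2.857); r=lambda u,v:(340+u/3.2,290+v/3.2)
o={"A":((286,64),(75,140)),"B":((212,104),(233,80)),"C":((71,88),(283,218)),"D":((160,46),(115,285)),"ring":((185,80),(177,184))}
P={}
for q in k:
    w=(k[q][0]/.875,k[q][1]/.875); P[q],e=tri((S,l(*o[q][0])),(R,r(*o[q][1])),(W,w)); print(q,P[q].round(4),np.round(e,4))
n=np.cross(P["C"]-P["A"],P["B"]-P["D"]);n/=np.linalg.norm(n);n*=np.sign(n[2])
c=np.mean([P[q] for q in"ABCD"],0)
print(n,np.degrees(np.arccos(n[2])),np.degrees(np.arctan2(n[1],n[0])),"AB",np.linalg.norm(P["A"]-P["B"]),"BC",np.linalg.norm(P["C"]-P["B"]),"c",c,"ring below knobs",(c-P["ring"])@n)
```

```text
-0.02 [[252.0, 289.0], [310.0, 289.0], [251.0, 250.0], [312.0, 250.0]]
0 [[255.0, 270.0], [307.0, 270.0], [254.0, 235.0], [308.0, 235.0]]
0.019 [[257.0, 255.0], [305.0, 255.0], [257.0, 223.0], [306.0, 223.0]]
[0.62476723 0.07723776 0.37344433]
[ 0.07742208 -0.00053608 -0.16119585]
A [ 0.4637 -0.2145  0.1023] [0.001  0.0009 0.0007]
B [ 0.5772 -0.2223  0.1509] [0.002  0.0041 0.0048]
C [ 0.5721 -0.3389  0.1533] [0.0008 0.0016 0.0018]
D [ 0.4547 -0.3318  0.1026] [0.0005 0.001  0.0008]
ring [ 0.5191 -0.2779  0.1226] [0.0011 0.001  0.0004]
[-0.39322401  0.03448002  0.91879595] 23.249311327424152 174.988811734302 AB 0.12368091428983916 BC 0.11678315957730628 c [ 0.51692596 -0.27685588  0.12727874] ring below knobs 0.005170391600912389
```

```bash
cat > bfit.py <<'E'
from h import *
from plant import *
D0=pickle.load(open("d0.pkl","rb"))
F={};
for n in("scene","side","wrist"):
    f=grab_frame(n); o=[q for q in spotter.outline_of(f,"board")]
    tg=proj(f,[.519,-.278,.11])[0]
    o=[q for q in o if q["region"].sum()>1500 and np.hypot(*(np.array(q["extent"]).reshape(2,2).mean(0)-tg))<60]
    if o: F[n]=(f,bl(o[0]["region"])); print(n,o[0]["conf"],o[0]["extent"])
bx=lambda a,b,z0,z1:np.array([[x,y,z] for x in(-a/2,a/2) for y in(-b/2,b/2) for z in(z0,z1)])
def pose(p): return rz(p[3])@ry(-p[4]), np.array(p[:3])   # origin = tile surface middle
def cost(p):
    Rm,t=pose(p);T=p[5];c=0
    for f,m in F.values():
        q=hull(proj(f,bx(.17,.155,-T-.045,-T)@Rm.T+t))|hull(proj(f,bx(.14,.13,-T,.007)@Rm.T+t))
        c+=np.abs(bl(q)-m).sum()/m.sum()
    return c+ (np.linalg.norm(t-[.519,-.278,.1226])/.004)**2*.01
best=None
for th in(20,24,27):
    x=np.array([.519,-.278,.1226,-.08,np.radians(th),.02])
    r=minimize(cost,x,method="Nelder-Mead",options=dict(initial_simplex=np.vstack([x]+[x+d for d in np.diag([.006,.006,.006,.08,.08,.008])]),maxiter=500,xatol=1e-4,fatol=1e-4))
    print(r.x[:3].round(4),np.degrees(r.x[3:5]).round(2),r.x[5].round(4),round(r.fun,3))
E
python3 bfit.py
python3 - <<'E'
from h import *
p,(Rm,o),s=heldfit(("wrist","scene","side"),p0=(.3,.132,-.012,0));print("foot",o)
p,(Rm,o),s=heldfit(("wrist","side"),p0=(.38,.132,-.008,0));print("foot",o)
E
```

```text
scene 0.85 [114.3, 225.0, 212.8, 283.1]
side 0.97 [357.4, 312.0, 448.6, 398.6]
wrist 0.66 [127.5, 159.3, 275.2, 301.8]
[ 0.5199 -0.2782  0.1216] [-3.52 22.84] 0.0192 0.197
[ 0.519  -0.2784  0.1216] [-3.31 24.09] 0.0207 0.202
[ 0.5181 -0.2781  0.1214] [-3.73 24.65] 0.0226 0.201
wrist iou0 0.94 0.94
scene iou0 0.85 0.85
side iou0 0.71 0.62
time 10.4167 tcp [ 0.5012 -0.1361  0.3351] tilt deg 16.93 g 0.1313 ox -0.0114 roll -0.16 cost 0.598
foot [ 0.55074428 -0.1392004   0.20949031]
wrist iou0 0.81 0.63
side iou0 0.7 0.94
time 10.7167 tcp [ 0.5012 -0.1365  0.335 ] tilt deg 17.37 g 0.1332 ox -0.0114 roll -1.14 cost 0.369
foot [ 0.55240355 -0.13748238  0.20793606]
```

```bash
cat >> h.py <<'E'
def tilts(names=("side","scene","wrist"),ths=range(4,34,2),g=.132,ox=-.011):
    """per camera: cost of each tilt with image shift free"""
    from plant import state,grab_frame,spotter
    s=state();Rt=Ro.from_quat(np.roll(s["tool_rot"],-1)).as_matrix();t=s["tool_pos"]
    for n in names:
        f=grab_frame(n);u=proj(f,t)[0]
        o=[q for q in spotter.outline_of(f,"meter")]
        q=min(o,key=lambda q:np.hypot(*(np.array(q["extent"]).reshape(2,2).mean(0)-u)))
        M=bl(q["region"]);res=[]
        for th in ths:
            Rm=Rt@ry(-np.radians(th))@np.diag([1,-1,-1.])
            m=bl(mmask(f,Rm,t+Rt@[ox,0,0]-Rm@[0,0,g]))
            c=lambda d:np.abs(cv2.warpAffine(m,np.float32([[1,0,d[0]],[0,1,d[1]]]),(640,480))-M).sum()/M.sum()
            r=minimize(c,[0,0],method="Nelder-Mead",options=dict(initial_simplex=[[0,0],[5,0],[0,5]],xatol=.05,fatol=1e-3)); res.append((r.fun,th,r.x.round(1).tolist()))
        b=min(res);i=[k[1] for k in res].index(b[1]);print(n,q["conf"],"best",b,[round(k[0],3) for k in res[max(0,i-3):i+4]])
E
python3 -c "
from h import *
tilts()"
```

```text
side 0.6 best (np.float64(0.3509477376937866), 16, [-0.0, -1.0]) [np.float64(0.575), np.float64(0.502), np.float64(0.426), np.float64(0.351), np.float64(0.381), np.float64(0.401), np.float64(0.448)]
scene 0.81 best (np.float64(0.14083105325698853), 12, [-2.0, -0.7]) [np.float64(0.181), np.float64(0.165), np.float64(0.151), np.float64(0.141), np.float64(0.143), np.float64(0.15), np.float64(0.151)]
wrist 0.67 best (np.float64(0.06948020309209824), 16, [1.0, 1.3]) [np.float64(0.215), np.float64(0.169), np.float64(0.118), np.float64(0.069), np.float64(0.076), np.float64(0.115), np.float64(0.15)]
```

Request:
{"op": "apply_moves", "data": {
  "series": [
    {"dx": -5, "dy": 20, "dz": 0, "turn": 0, "jaw": 1},
    {"dx": -15, "dy": 58, "dz": 0, "turn": 0, "jaw": 1},
    {"dx": -25, "dy": 96, "dz": 0, "turn": 0, "jaw": 1},
    {"dx": -35, "dy": 134, "dz": 0, "turn": 0, "jaw": 1},
    {"dx": -45, "dy": 172, "dz": 0, "turn": 0, "jaw": 1}
  ]
}}

```text
time: 11.63
tool_pos: [0.5586, 0.0335, 0.3352]
tool_rot: [0.0, 0.036, 0.999, -0.0]
contact_force: [0.4, 0.0, -1.6]
gripper_width: 0.325
grasp_force: 60.3
```

Request:
{"op": "apply_moves", "data": {
  "series": [
    {"dx": -10, "dy": 38, "dz": 0, "turn": 0, "jaw": 1},
    {"dx": -20, "dy": 76, "dz": 0, "turn": 0, "jaw": 1},
    {"dx": -30, "dy": 114, "dz": 0, "turn": 0.04, "jaw": 1},
    {"dx": -38, "dy": 145, "dz": 10, "turn": 0.08, "jaw": 1},
    {"dx": -42, "dy": 171, "dz": 25, "turn": 0.12, "jaw": 1}
  ]
}}

```text
time: 12.05
tool_pos: [0.6137, 0.2023, 0.3117]
tool_rot: [0.002, 0.095, 0.995, 0.001]
contact_force: [-0.3, -0.1, -2.3]
gripper_width: 0.325
grasp_force: 60.3
```

Request:
{"op": "apply_moves", "data": {
  "series": [
    {"dx": 0, "dy": 0, "dz": 30, "turn": 0, "jaw": 1},
    {"dx": 0, "dy": 0, "dz": 65, "turn": 0, "jaw": 1},
    {"dx": 0, "dy": 0, "dz": 100, "turn": 0, "jaw": 1},
    {"dx": 0, "dy": 0, "dz": 125, "turn": 0, "jaw": 1},
    {"dx": 0, "dy": 0, "dz": 138, "turn": 0, "jaw": 1}
  ]
}}

```text
time: 12.47
tool_pos: [0.6097, 0.1992, 0.1666]
tool_rot: [-0.004, 0.095, 0.995, -0.001]
contact_force: [-0.4, -0.0, -2.6]
gripper_width: 0.326
grasp_force: 60.4
```

Request:
{"op": "apply_moves", "data": {
  "series": [
    {"dx": 6, "dy": 0, "dz": 0, "turn": 0, "jaw": 1},
    {"dx": 14, "dy": 0, "dz": 0, "turn": 0, "jaw": 1},
    {"dx": 22, "dy": 0, "dz": 0, "turn": 0, "jaw": 1},
    {"dx": 28, "dy": 0, "dz": 0, "turn": 0, "jaw": 1},
    {"dx": 34, "dy": 0, "dz": 0, "turn": 0, "jaw": 1}
  ]
}}

```text
time: 12.88
tool_pos: [0.5793, 0.2065, 0.1748]
tool_rot: [0.002, 0.095, 0.995, 0.001]
contact_force: [-0.9, -0.2, -2.1]
gripper_width: 0.325
grasp_force: 60.4
```

Request:
{"op": "apply_moves", "data": {
  "series": [
    {"dx": 5, "dy": 0, "dz": 0, "turn": 0, "jaw": 1},
    {"dx": 10, "dy": 0, "dz": 0, "turn": 0, "jaw": 1},
    {"dx": 15, "dy": 0, "dz": 0, "turn": 0, "jaw": 1},
    {"dx": 20, "dy": 0, "dz": 0, "turn": 0, "jaw": 1},
    {"dx": 24, "dy": 0, "dz": 0, "turn": 0, "jaw": 1}
  ]
}}

```text
time: 13.3
tool_pos: [0.5558, 0.2105, 0.1727]
tool_rot: [0.001, 0.095, 0.995, 0.0]
contact_force: [4.9, -1.5, -2.7]
gripper_width: 0.322
grasp_force: 59.2
```

```bash
python3 -c "
from h import *
tilts(('wrist','side'),range(12,36,2))
heldfit(('wrist',),p0=(.4,.132,-.012,0),free=3)"
```

```text
wrist 0.57 best (np.float64(0.06709205359220505), 32, [0.0, 17.0]) [np.float64(0.072), np.float64(0.07), np.float64(0.068), np.float64(0.067), np.float64(0.072)]
side 0.77 best (np.float64(0.30799320340156555), 22, [1.9, -2.2]) [np.float64(0.401), np.float64(0.36), np.float64(0.325), np.float64(0.308), np.float64(0.327), np.float64(0.338), np.float64(0.372)]
wrist iou0 0.82 0.78
time 13.5 tcp [0.5557 0.2105 0.1727] tilt deg 22.47 g 0.1377 ox -0.0177 roll 0.0 cost 0.04
```

Request:
{"op": "apply_moves", "data": {
  "series": [
    {"dx": 4, "dy": 0, "dz": 0, "turn": 0, "jaw": 1},
    {"dx": 8, "dy": 0, "dz": 0, "turn": 0, "jaw": 1},
    {"dx": 8, "dy": 0, "dz": 0, "turn": 0, "jaw": 1},
    {"dx": -8, "dy": 0, "dz": 0, "turn": 0, "jaw": 1},
    {"dx": -22, "dy": 0, "dz": 0, "turn": 0, "jaw": 1}
  ]
}}

```text
time: 14.02
tool_pos: [0.5751, 0.2067, 0.1711]
tool_rot: [-0.002, 0.095, 0.995, -0.0]
contact_force: [0.2, 1.0, -1.3]
gripper_width: 0.327
grasp_force: 59.5
```

Request:
{"op": "apply_moves", "data": {
  "series": [
    {"dx": -4, "dy": 0, "dz": -20, "turn": 0, "jaw": 1},
    {"dx": -4, "dy": 0, "dz": -55, "turn": 0, "jaw": 1},
    {"dx": -4, "dy": 0, "dz": -90, "turn": 0, "jaw": 1},
    {"dx": -4, "dy": 0, "dz": -125, "turn": 0, "jaw": 1},
    {"dx": -4, "dy": 0, "dz": -145, "turn": 0, "jaw": 1}
  ]
}}

```text
time: 14.43
tool_pos: [0.5801, 0.2062, 0.3206]
tool_rot: [-0.0, 0.095, 0.995, 0.001]
contact_force: [0.1, 1.0, -1.7]
gripper_width: 0.33
grasp_force: 59.7
```

Request:
{"op": "apply_moves", "data": {
  "series": [
    {"dx": 0, "dy": 0, "dz": 0, "turn": 0, "jaw": 1},
    {"dx": 0, "dy": 0, "dz": 0, "turn": 0, "jaw": 1}
  ]
}}

```text
time: 14.6
tool_pos: [0.5801, 0.206, 0.3171]
tool_rot: [-0.001, 0.095, 0.995, 0.0]
contact_force: [-0.6, 0.5, -3.0]
gripper_width: 0.325
grasp_force: 59.7
```

```bash
python3 -c "
from h import *
tilts(('scene','side'),range(14,36,2),.136,-.017)
heldfit(('wrist',),p0=(.4,.132,-.012,0),free=3)
heldfit(('wrist','scene','side'),p0=(.4,.132,-.012,0),draw='pics/held2.png')"
```

```text
scene 0.56 best (np.float64(5.644186019897461), 14, [0.0, 0.0]) [np.float64(5.644), np.float64(5.693), np.float64(5.714), np.float64(5.763)]
side 0.84 best (np.float64(0.22787906229496002), 22, [-1.6, -1.8]) [np.float64(0.353), np.float64(0.308), np.float64(0.261), np.float64(0.228), np.float64(0.245), np.float64(0.269), np.float64(0.336)]
wrist iou0 0.82 0.76
time 14.8 tcp [0.5793 0.2054 0.3132] tilt deg 22.33 g 0.1372 ox -0.0182 roll 0.0 cost 0.033
wrist iou0 0.82 0.62
scene iou0 0.87 0.91
side iou0 0.7 0.8
time 14.9 tcp [0.5798 0.2054 0.3143] tilt deg 24.1 g 0.129 ox -0.0161 roll -0.42 cost 0.437
```

View pics/held2.png

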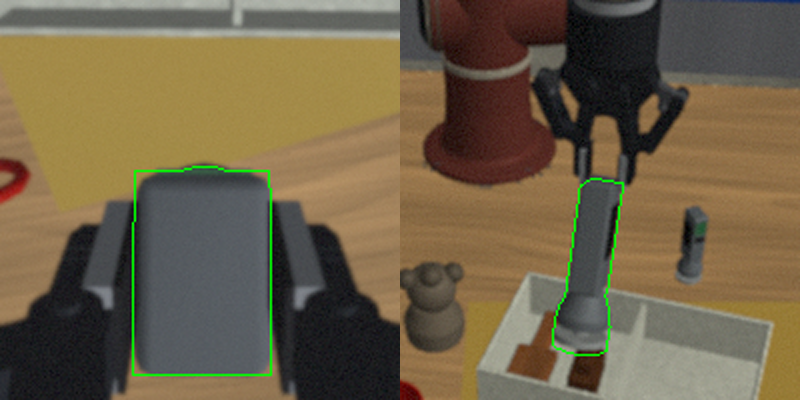

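The overlay matches the leaning meter in both crops. Its tilt is about 22–24° against about 23.7° for the board. I'll carry it to the stand.

Request:
{"op": "apply_moves", "data": {
  "series": [
    {"dx": 2, "dy": -15, "dz": -5, "turn": 0, "jaw": 1},
    {"dx": 5, "dy": -50, "dz": -10, "turn": 0, "jaw": 1},
    {"dx": 8, "dy": -88, "dz": -12, "turn": 0, "jaw": 1},
    {"dx": 12, "dy": -126, "dz": -12, "turn": 0, "jaw": 1},
    {"dx": 15, "dy": -164, "dz": -12, "turn": 0, "jaw": 1}
  ]
}}

```text
time: 15.62
tool_pos: [0.5341, 0.0457, 0.3299]
tool_rot: [0.001, 0.095, 0.995, -0.0]
contact_force: [0.4, -0.6, -1.4]
gripper_width: 0.323
grasp_force: 59.9
```

Request:
{"op": "apply_moves", "data": {
  "series": [
    {"dx": 3, "dy": -38, "dz": 0, "turn": 0, "jaw": 1},
    {"dx": 6, "dy": -76, "dz": 0, "turn": 0, "jaw": 1},
    {"dx": 9, "dy": -114, "dz": 0, "turn": 0, "jaw": 1},
    {"dx": 12, "dy": -152, "dz": 0, "turn": 0, "jaw": 1},
    {"dx": 15, "dy": -188, "dz": 0, "turn": 0, "jaw": 1}
  ]
}}

```text
time: 16.03
tool_pos: [0.4833, -0.1366, 0.3297]
tool_rot: [0.001, 0.096, 0.995, -0.001]
contact_force: [0.8, -0.2, -1.6]
gripper_width: 0.325
grasp_force: 59.9
```

Request:
{"op": "apply_moves", "data": {
  "series": [
    {"dx": 4, "dy": -37, "dz": 0, "turn": -0.02, "jaw": 1},
    {"dx": 8, "dy": -74, "dz": 0, "turn": -0.05, "jaw": 1},
    {"dx": 12, "dy": -108, "dz": 5, "turn": -0.08, "jaw": 1},
    {"dx": 15, "dy": -133, "dz": 10, "turn": -0.12, "jaw": 1},
    {"dx": 16, "dy": -144, "dz": 20, "turn": -0.12, "jaw": 1}
  ]
}}

```text
time: 16.45
tool_pos: [0.4402, -0.2762, 0.3105]
tool_rot: [0.001, 0.037, 0.999, -0.002]
contact_force: [0.2, 0.8, -1.2]
gripper_width: 0.32
grasp_force: 59.9
```

Request:
{"op": "apply_moves", "data": {
  "series": [
    {"dx": 0, "dy": 0, "dz": 10, "turn": 0, "jaw": 1},
    {"dx": 0, "dy": 0, "dz": 15, "turn": 0, "jaw": 1},
    {"dx": 0, "dy": 0, "dz": 15, "turn": 0, "jaw": 1}
  ]
}}

```text
time: 16.7
tool_pos: [0.4411, -0.2713, 0.2918]
tool_rot: [-0.001, 0.035, 0.999, 0.001]
contact_force: [0.3, -0.2, -2.4]
gripper_width: 0.321
grasp_force: 59.9
```

```bash
cat > chk.py <<'E'
from h import *
C=np.array([.519,-.278,.122]);n=np.array([-.401,.028,.916]);ex=np.array([.914,-.064,.402]);ey=np.cross(n,ex)
def rep(p,po,s):
    Rm,o=po;print("foot",o.round(4),"in aim frame x,y,height",((o-C)@ex).round(4),((o-C)@ey).round(4),((o-C)@n).round(4),"axis err deg",np.degrees(np.arccos(Rm[:,2]@n)).round(1), "x,y parts",np.degrees(Rm[:,2]@ex).round(1),np.degrees(Rm[:,2]@ey).round(1))
if __name__=="__main__":
    import sys
    rep(*heldfit(("wrist",),p0=(.4,.132,-.016,0)))
    rep(*heldfit(("wrist","scene","side"),p0=(.4,.132,-.016,0),draw=sys.argv[1] if len(sys.argv)>1 else None))
    tilts(("side","scene"),range(16,32,2),.134,-.017)
    from plant import state; s=state();print(s["contact_force"],s["joint_pos"].round(2))
E
python3 chk.py
```

```text
wrist iou0 0.92 0.65
time 16.7 tcp [ 0.4411 -0.2713  0.2918] tilt deg 22.33 g 0.1375 ox -0.0182 roll 0.15 cost 0.041
foot [ 0.511  -0.2763  0.1645] in aim frame x,y,height 0.0097 0.0012 0.0421 axis err deg 0.5 x,y parts 1.5 0.0
wrist iou0 0.93 0.58
scene iou0 0.8 0.61
side iou0 0.64 0.6
time 16.8 tcp [ 0.4419 -0.2715  0.2939] tilt deg 23.34 g 0.1305 ox -0.0162 roll -1.38 cost 0.802
foot [ 0.5099 -0.273   0.1741] in aim frame x,y,height 0.0123 0.0044 0.0515 axis err deg 0.2 x,y parts 0.4 -1.4
side 0.7 best (np.float64(0.4639413356781006), 22, [-1.7, -3.4]) [np.float64(0.606), np.float64(0.575), np.float64(0.51), np.float64(0.464), np.float64(0.481), np.float64(0.505), np.float64(0.546)]
scene 0.55 best (np.float64(0.1397429257631302), 18, [-1.8, -3.4]) [np.float64(0.152), np.float64(0.14), np.float64(0.142), np.float64(0.144), np.float64(0.147)]
[ 0.87283123  0.29302595 -1.45306954] [-0.7  -0.24  1.75 -0.    1.63 -2.2 ]
```

Request:
{"op": "apply_moves", "data": {
  "series": [
    {"dx": 3, "dy": -1, "dz": 8, "turn": 0, "jaw": 1},
    {"dx": 2, "dy": -2, "dz": 16, "turn": 0, "jaw": 1},
    {"dx": 0, "dy": -2, "dz": 24, "turn": 0, "jaw": 1},
    {"dx": -2, "dy": -2, "dz": 30, "turn": 0, "jaw": 1},
    {"dx": -4, "dy": -2, "dz": 36, "turn": 0, "jaw": 1}
  ]
}}

```text
time: 17.72
tool_pos: [0.4453, -0.2748, 0.2564]
tool_rot: [-0.001, 0.035, 0.999, 0.001]
contact_force: [-0.1, -0.0, -1.9]
gripper_width: 0.323
grasp_force: 59.9
```

Request:
{"op": "apply_moves", "data": {
  "series": [
    {"dx": 0, "dy": 0, "dz": 0, "turn": 0, "jaw": 1},
    {"dx": 0, "dy": 0, "dz": 0, "turn": 0, "jaw": 1}
  ]
}}

```text
time: 17.88
tool_pos: [0.4453, -0.2748, 0.2572]
tool_rot: [-0.001, 0.035, 0.999, 0.0]
contact_force: [-0.8, 0.2, -1.4]
gripper_width: 0.326
grasp_force: 59.9
```

```bash
python3 chk.py
python3 - <<'E'
from h import *
from plant import *
D={n:grab_frame(n) for n in("wrist","side","scene")};pickle.dump((D,state()),open("d4.pkl","wb"))
c=[]
for nm,(w,h) in(("side",(100,100)),("scene",(100,100))):
    u=proj(D[nm],[.51,-.277,.15])[0].astype(int);x0,y0=u[0]-50,u[1]-60;print(nm,x0,y0)
    c.append(cv2.resize(D[nm]["pixels"][y0:y0+100,x0:x0+100,::-1],(400,400),interpolation=cv2.INTER_CUBIC))
cv2.imwrite("pics/near.png",np.hstack(c))
E
```

```text
wrist iou0 0.93 0.82
time 17.8833 tcp [ 0.4453 -0.2748  0.2572] tilt deg 22.28 g 0.1374 ox -0.0184 roll 0.17 cost 0.034
foot [ 0.5155 -0.28    0.13  ] in aim frame x,y,height 0.0001 -0.0023 0.0087 axis err deg 0.3 x,y parts 1.5 0.1
wrist iou0 0.93 0.98
scene iou0 0.82 0.84
side iou0 0.65 0.7
time 17.9833 tcp [ 0.4456 -0.2751  0.2583] tilt deg 23.53 g 0.1299 ox -0.0163 roll -0.95 cost 0.781
foot [ 0.5138 -0.2778  0.1393] in aim frame x,y,height 0.0021 -0.0001 0.0179 axis err deg nan x,y parts 0.1 -0.9
side 0.78 best (np.float64(0.5102514624595642), 22, [-1.2, -2.8]) [np.float64(0.619), np.float64(0.577), np.float64(0.524), np.float64(0.51), np.float64(0.543), np.float64(0.577), np.float64(0.612)]
scene 0.88 best (np.float64(0.15408122539520264), 20, [-1.1, -3.2]) [np.float64(0.166), np.float64(0.155), np.float64(0.154), np.float64(0.16), np.float64(0.158), np.float64(0.164)]
[ 0.25720893  0.45827047 -1.15915944] [-0.7  -0.22  1.79  0.    1.57 -2.2 ]
side 342 282
scene 113 166chk.py:4: RuntimeWarning: invalid value encountered in arccos
  Rm,o=po;print("foot",o.round(4),"in aim frame x,y,height",((o-C)@ex).round(4),((o-C)@ey).round(4),((o-C)@n).round(4),"axis err deg",np.degrees(np.arccos(Rm[:,2]@n)).round(1), "x,y parts",np.degrees(Rm[:,2]@ex).round(1),np.degrees(Rm[:,2]@ey).round(1))
```

View pics/near.png

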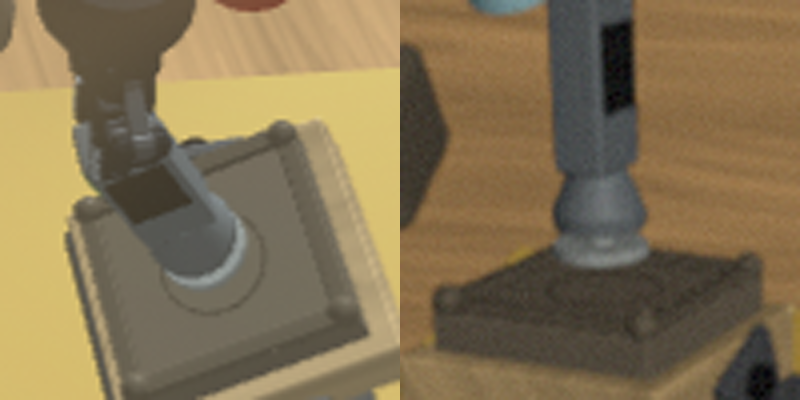

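The foot hovers inside the ring: the disc is at about (204,246) and the ring centre at (213,262) in the left crop. That offset is what a 15 mm stand-off would give. I'll feel my way down along the normal.

Request:
{"op": "apply_moves", "data": {
  "series": [
    {"dx": -0.4, "dy": 0, "dz": 0.9, "turn": 0, "jaw": 1},
    {"dx": -0.8, "dy": 0, "dz": 1.8, "turn": 0, "jaw": 1},
    {"dx": -1.2, "dy": 0, "dz": 2.8, "turn": 0, "jaw": 1},
    {"dx": -1.6, "dy": 0, "dz": 3.7, "turn": 0, "jaw": 1},
    {"dx": -2.0, "dy": 0, "dz": 4.6, "turn": 0, "jaw": 1}
  ]
}}

```text
time: 19.05
tool_pos: [0.4475, -0.2751, 0.2532]
tool_rot: [-0.0, 0.035, 0.999, 0.0]
contact_force: [-0.4, -0.8, -1.6]
gripper_width: 0.328
grasp_force: 59.9
```

Request:
{"op": "apply_moves", "data": {
  "series": [
    {"dx": -0.4, "dy": 0, "dz": 0.9, "turn": 0, "jaw": 1},
    {"dx": -0.8, "dy": 0, "dz": 1.8, "turn": 0, "jaw": 1},
    {"dx": -1.2, "dy": 0, "dz": 2.8, "turn": 0, "jaw": 1},
    {"dx": -1.2, "dy": 0, "dz": 2.8, "turn": 0, "jaw": 1}
  ]
}}

```text
time: 19.38
tool_pos: [0.4486, -0.2751, 0.2503]
tool_rot: [-0.0, 0.035, 0.999, 0.0]
contact_force: [-0.3, 0.1, -2.6]
gripper_width: 0.327
grasp_force: 59.9
```

Request:
{"op": "apply_moves", "data": {
  "series": [
    {"dx": -0.4, "dy": 0, "dz": 0.9, "turn": 0, "jaw": 1},
    {"dx": -0.8, "dy": 0, "dz": 1.8, "turn": 0, "jaw": 1},
    {"dx": -0.8, "dy": 0, "dz": 1.8, "turn": 0, "jaw": 1}
  ]
}}

```text
time: 19.63
tool_pos: [0.4494, -0.2752, 0.2485]
tool_rot: [-0.0, 0.035, 0.999, 0.0]
contact_force: [0.9, 0.2, -3.0]
gripper_width: 0.326
grasp_force: 59.9
```

Request:
{"op": "apply_moves", "data": {
  "series": [
    {"dx": -0.4, "dy": 0, "dz": 0.9, "turn": 0, "jaw": 1},
    {"dx": -0.8, "dy": 0, "dz": 1.8, "turn": 0, "jaw": 1},
    {"dx": -0.8, "dy": 0, "dz": 1.8, "turn": 0, "jaw": 1}
  ]
}}

```text
time: 19.88
tool_pos: [0.4502, -0.2752, 0.2467]
tool_rot: [-0.0, 0.035, 0.999, 0.0]
contact_force: [-0.3, -0.1, -2.2]
gripper_width: 0.32
grasp_force: 59.9
```

Request:
{"op": "apply_moves", "data": {
  "series": [
    {"dx": -0.4, "dy": 0, "dz": 0.9, "turn": 0, "jaw": 1},
    {"dx": -0.8, "dy": 0, "dz": 1.8, "turn": 0, "jaw": 1},
    {"dx": -0.8, "dy": 0, "dz": 1.8, "turn": 0, "jaw": 1}
  ]
}}

```text
time: 20.13
tool_pos: [0.451, -0.2753, 0.2449]
tool_rot: [-0.0, 0.035, 0.999, 0.0]
contact_force: [-0.1, 0.3, -2.0]
gripper_width: 0.323
grasp_force: 59.9
```

Request:
{"op": "apply_moves", "data": {
  "series": [
    {"dx": -0.4, "dy": 0, "dz": 0.9, "turn": 0, "jaw": 1},
    {"dx": -0.8, "dy": 0, "dz": 1.8, "turn": 0, "jaw": 1},
    {"dx": -0.8, "dy": 0, "dz": 1.8, "turn": 0, "jaw": 1}
  ]
}}

```text
time: 20.38
tool_pos: [0.4518, -0.2754, 0.2431]
tool_rot: [-0.0, 0.035, 0.999, 0.0]
contact_force: [-0.3, 0.0, -1.7]
gripper_width: 0.327
grasp_force: 59.9
```

Request:
{"op": "apply_moves", "data": {
  "series": [
    {"dx": -0.4, "dy": 0, "dz": 0.9, "turn": 0, "jaw": 1},
    {"dx": -0.8, "dy": 0, "dz": 1.8, "turn": 0, "jaw": 1},
    {"dx": -0.8, "dy": 0, "dz": 1.8, "turn": 0, "jaw": 1}
  ]
}}

```text
time: 20.63
tool_pos: [0.4526, -0.2754, 0.2413]
tool_rot: [-0.0, 0.035, 0.999, 0.0]
contact_force: [-0.4, -0.4, -1.7]
gripper_width: 0.32
grasp_force: 59.9
```

Request:
{"op": "apply_moves", "data": {
  "series": [
    {"dx": -0.4, "dy": 0, "dz": 0.9, "turn": 0, "jaw": 1},
    {"dx": -0.8, "dy": 0, "dz": 1.8, "turn": 0, "jaw": 1},
    {"dx": -0.8, "dy": 0, "dz": 1.8, "turn": 0, "jaw": 1}
  ]
}}

```text
time: 20.88
tool_pos: [0.4534, -0.2755, 0.2396]
tool_rot: [-0.0, 0.035, 0.999, 0.0]
contact_force: [-0.0, -0.7, -2.4]
gripper_width: 0.323
grasp_force: 59.9
```

Request:
{"op": "apply_moves", "data": {
  "series": [
    {"dx": -0.4, "dy": 0, "dz": 0.9, "turn": 0, "jaw": 1},
    {"dx": -0.8, "dy": 0, "dz": 1.8, "turn": 0, "jaw": 1},
    {"dx": -0.8, "dy": 0, "dz": 1.8, "turn": 0, "jaw": 1}
  ]
}}

```text
time: 21.13
tool_pos: [0.4541, -0.2756, 0.2383]
tool_rot: [-0.0, 0.035, 0.999, -0.0]
contact_force: [0.6, 0.5, -0.3]
gripper_width: 0.327
grasp_force: 60.0
```

Request:
{"op": "apply_moves", "data": {
  "series": [
    {"dx": -0.4, "dy": 0, "dz": 0.9, "turn": 0, "jaw": 1},
    {"dx": -0.4, "dy": 0, "dz": 0.9, "turn": 0, "jaw": 1}
  ]
}}

```text
time: 21.3
tool_pos: [0.4546, -0.2757, 0.2376]
tool_rot: [-0.0, 0.035, 0.999, -0.0]
contact_force: [-1.9, -0.0, 2.1]
gripper_width: 0.326
grasp_force: 60.3
```

```bash
cat > force.py <<'E'
from plant import *
import numpy as np
n=np.array([-.401,.028,.916]);F=[]
for i in range(4):
    grab_frame("side");F.append(state()["contact_force"])
F=np.array(F);s=state();print(s["time"],"mean",F.mean(0).round(2),"along n minus baseline",(F@n).mean().round(2)+1.8,s["tool_pos"].round(4),s["ft_torque"].round(2))
E
python3 force.py
```

```text
21.5 mean [-2.53  0.22  1.9 ] along n minus baseline 4.56 [ 0.4546 -0.2757  0.2375] [ 0.11  0.41 -0.01]
```

Request:
{"op": "apply_moves", "data": {
  "series": [
    {"dx": -0.4, "dy": 0, "dz": 0.9, "turn": 0, "jaw": 1},
    {"dx": -0.7, "dy": 0, "dz": 1.6, "turn": 0, "jaw": 1},
    {"dx": -0.7, "dy": 0, "dz": 1.6, "turn": 0, "jaw": 1}
  ]
}}

```text
time: 21.75
tool_pos: [0.4553, -0.2757, 0.2356]
tool_rot: [-0.0, 0.035, 0.999, -0.0]
contact_force: [-3.0, 0.7, 3.5]
gripper_width: 0.322
grasp_force: 60.5
```

```bash
python3 force.py
```

```text
21.95 mean [-3.16  0.75  2.7 ] along n minus baseline 5.56 [ 0.4553 -0.2757  0.2357] [ 0.15  0.54 -0.  ]
```

Request:
{"op": "apply_moves", "data": {
  "series": [
    {"dx": -0.4, "dy": 0, "dz": 0.9, "turn": 0, "jaw": 1},
    {"dx": -0.7, "dy": 0, "dz": 1.6, "turn": 0, "jaw": 1},
    {"dx": -0.7, "dy": 0, "dz": 1.6, "turn": 0, "jaw": 1}
  ]
}}

```text
time: 22.2
tool_pos: [0.456, -0.2757, 0.2339]
tool_rot: [-0.0, 0.035, 0.999, -0.0]
contact_force: [-2.8, 1.1, 4.2]
gripper_width: 0.324
grasp_force: 60.7
```

```bash
python3 force.py; python3 chk.py
python3 - <<'E'
from h import *
from plant import *
D={n:grab_frame(n) for n in("side","scene")}
c=[]
for nm in D:
    u=proj(D[nm],[.51,-.277,.15])[0].astype(int);x0,y0=u[0]-40,u[1]-45
    c.append(cv2.resize(D[nm]["pixels"][y0:y0+80,x0:x0+80,::-1],(400,400),interpolation=cv2.INTER_CUBIC))
cv2.imwrite("pics/press.png",np.hstack(c))
E
```

```text
22.4 mean [-4.16  0.78  4.69] along n minus baseline 7.79 [ 0.456  -0.2758  0.2341] [0.16 0.71 0.02]
wrist iou0 0.92 0.77
time 22.4 tcp [ 0.456  -0.2758  0.2341] tilt deg 22.55 g 0.1381 ox -0.0179 roll -0.01 cost 0.038
foot [ 0.5267 -0.2808  0.1065] in aim frame x,y,height 0.001 -0.0022 -0.0173 axis err deg nan x,y parts 1.1 0.0
wrist iou0 0.93 0.58
scene iou0 0.79 0.83
side iou0 0.54 0.72
time 22.5 tcp [ 0.456  -0.2758  0.234 ] tilt deg 22.61 g 0.1314 ox -0.0164 roll -0.38 cost 1.138
foot [ 0.5228 -0.2796  0.1127] in aim frame x,y,height -0.0002 -0.0014 -0.0101 axis err deg nan x,y parts 1.1 -0.4
side 0.96 best (np.float64(0.4502093195915222), 24, [-2.0, -1.9]) [np.float64(0.594), np.float64(0.521), np.float64(0.463), np.float64(0.45), np.float64(0.496), np.float64(0.522), np.float64(0.605)]
scene 0.96 best (np.float64(0.23564502596855164), 18, [-2.0, -4.3]) [np.float64(0.24), np.float64(0.236), np.float64(0.248), np.float64(0.253), np.float64(0.256)]
[-3.95122212 -0.07104453  4.8669762 ] [-0.68 -0.18  1.8  -0.    1.52 -2.18]chk.py:4: RuntimeWarning: invalid value encountered in arccos
  Rm,o=po;print("foot",o.round(4),"in aim frame x,y,height",((o-C)@ex).round(4),((o-C)@ey).round(4),((o-C)@n).round(4),"axis err deg",np.degrees(np.arccos(Rm[:,2]@n)).round(1), "x,y parts",np.degrees(Rm[:,2]@ex).round(1),np.degrees(Rm[:,2]@ey).round(1))
```

View pics/press.png

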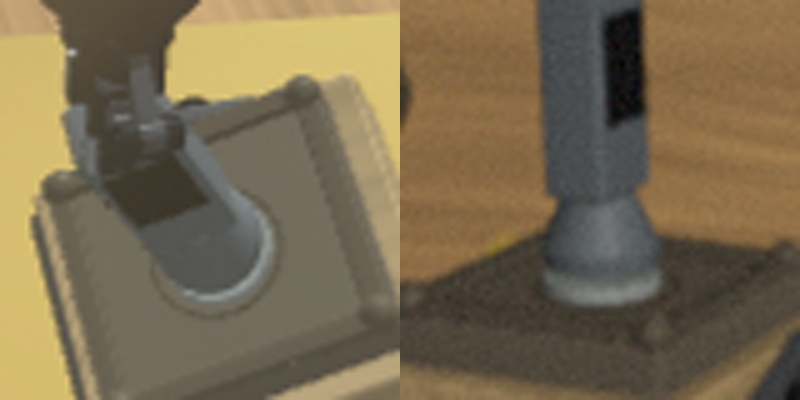

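The foot sits flat and centred in the ring, at about (213,240) in the left crop, with an even gap all round. The force puts it a little past half-way, so I'll ease off 0.6 mm and hold.

Request:
{"op": "apply_moves", "data": {
  "series": [
    {"dx": 0.25, "dy": 0, "dz": -0.55, "turn": 0, "jaw": 1},
    {"dx": 0.25, "dy": 0, "dz": -0.55, "turn": 0, "jaw": 1}
  ]
}}

```text
time: 23.27
tool_pos: [0.4558, -0.2757, 0.2345]
tool_rot: [0.0, 0.035, 0.999, -0.0]
contact_force: [-3.2, 0.4, 3.8]
gripper_width: 0.325
grasp_force: 60.6
```

```bash
sed -i 's/range(4)/range(12)/' force.py; python3 force.py
```

```text
23.8667 mean [-3.35  0.76  4.31] along n minus baseline 7.109999999999999 [ 0.4558 -0.2757  0.2345] [0.15 0.62 0.01]
```

Request:
{"op": "apply_moves", "data": {
  "series": [
    {"dx": 0, "dy": 0, "dz": 0, "turn": 0, "jaw": 1},
    {"dx": 0, "dy": 0, "dz": 0, "turn": 0, "jaw": 1},
    {"dx": 0, "dy": 0, "dz": 0, "turn": 0, "jaw": 1},
    {"dx": 0, "dy": 0, "dz": 0, "turn": 0, "jaw": 1},
    {"dx": 0, "dy": 0, "dz": 0, "turn": 0, "jaw": 1}
  ]
}}

```text
time: 24.28
tool_pos: [0.4558, -0.2757, 0.2345]
tool_rot: [0.0, 0.035, 0.999, -0.0]
contact_force: [-3.6, 0.9, 3.8]
gripper_width: 0.322
grasp_force: 60.6
```

Request:
{"op": "apply_moves", "data": {
  "series": [
    {"dx": 0, "dy": 0, "dz": 0, "turn": 0, "jaw": 1},
    {"dx": 0, "dy": 0, "dz": 0, "turn": 0, "jaw": 1},
    {"dx": 0, "dy": 0, "dz": 0, "turn": 0, "jaw": 1},
    {"dx": 0, "dy": 0, "dz": 0, "turn": 0, "jaw": 1},
    {"dx": 0, "dy": 0, "dz": 0, "turn": 0, "jaw": 1}
  ]
}}

```text
time: 24.7
tool_pos: [0.4558, -0.2757, 0.2345]
tool_rot: [0.0, 0.035, 0.999, 0.0]
contact_force: [-3.5, 1.1, 4.0]
gripper_width: 0.322
grasp_force: 60.6
```

Request:
{"op": "apply_moves", "data": {
  "series": [
    {"dx": 0, "dy": 0, "dz": 0, "turn": 0, "jaw": 1},
    {"dx": 0, "dy": 0, "dz": 0, "turn": 0, "jaw": 1},
    {"dx": 0, "dy": 0, "dz": 0, "turn": 0, "jaw": 1},
    {"dx": 0, "dy": 0, "dz": 0, "turn": 0, "jaw": 1},
    {"dx": 0, "dy": 0, "dz": 0, "turn": 0, "jaw": 1}
  ]
}}

```text
time: 25.12
tool_pos: [0.4557, -0.2757, 0.2344]
tool_rot: [-0.0, 0.035, 0.999, 0.0]
contact_force: [-2.9, 1.3, 4.4]
gripper_width: 0.324
grasp_force: 60.6
```

Request:
{"op": "apply_moves", "data": {
  "series": [
    {"dx": 0, "dy": 0, "dz": 0, "turn": 0, "jaw": 1},
    {"dx": 0, "dy": 0, "dz": 0, "turn": 0, "jaw": 1},
    {"dx": 0, "dy": 0, "dz": 0, "turn": 0, "jaw": 1},
    {"dx": 0, "dy": 0, "dz": 0, "turn": 0, "jaw": 1},
    {"dx": 0, "dy": 0, "dz": 0, "turn": 0, "jaw": 1}
  ]
}}

```text
time: 25.53
tool_pos: [0.4557, -0.2757, 0.2344]
tool_rot: [-0.0, 0.035, 0.999, 0.0]
contact_force: [-3.1, 1.9, 4.7]
gripper_width: 0.324
grasp_force: 60.6
```

```bash
sed -i 's/range(12)/range(10)/' force.py; python3 force.py
```

```text
26.0333 mean [-3.54  0.74  4.28] along n minus baseline 7.16 [ 0.4558 -0.2757  0.2345] [ 0.12  0.69 -0.03]
```

Request:
{"op": "apply_moves", "data": {
  "series": [
    {"dx": 4, "dy": 0, "dz": -9, "turn": 0, "jaw": 1},
    {"dx": 9, "dy": 0, "dz": -21, "turn": 0, "jaw": 1},
    {"dx": 13, "dy": 0, "dz": -45, "turn": 0, "jaw": 1},
    {"dx": 14, "dy": 5, "dz": -75, "turn": 0, "jaw": 1},
    {"dx": 15, "dy": 20, "dz": -96, "turn": 0, "jaw": 1}
  ]
}}

```text
time: 26.45
tool_pos: [0.4421, -0.2557, 0.3327]
tool_rot: [0.001, 0.036, 0.999, -0.001]
contact_force: [0.4, 0.4, -0.6]
gripper_width: 0.325
grasp_force: 59.9
```

Request:
{"op": "apply_moves", "data": {
  "series": [
    {"dx": 1, "dy": 35, "dz": 0, "turn": 0, "jaw": 1},
    {"dx": 3, "dy": 73, "dz": 0, "turn": 0, "jaw": 1},
    {"dx": 5, "dy": 111, "dz": 0, "turn": 0, "jaw": 1},
    {"dx": 6, "dy": 150, "dz": 0, "turn": 0, "jaw": 1},
    {"dx": 8, "dy": 189, "dz": 0, "turn": 0, "jaw": 1}
  ]
}}

```text
time: 26.87
tool_pos: [0.4473, -0.0639, 0.3308]
tool_rot: [0.001, 0.036, 0.999, 0.0]
contact_force: [0.7, -0.2, -1.8]
gripper_width: 0.324
grasp_force: 59.9
```

Request:
{"op": "apply_moves", "data": {
  "series": [
    {"dx": 1, "dy": 39, "dz": 0, "turn": 0, "jaw": 1},
    {"dx": 3, "dy": 78, "dz": 0, "turn": 0, "jaw": 1},
    {"dx": 5, "dy": 117, "dz": 0, "turn": 0, "jaw": 1},
    {"dx": 6, "dy": 156, "dz": 0, "turn": 0, "jaw": 1},
    {"dx": 8, "dy": 194, "dz": 0, "turn": 0, "jaw": 1}
  ]
}}

```text
time: 27.28
tool_pos: [0.4529, 0.1307, 0.3309]
tool_rot: [0.001, 0.035, 0.999, 0.001]
contact_force: [1.5, -0.5, -2.2]
gripper_width: 0.325
grasp_force: 59.9
```

Request:
{"op": "apply_moves", "data": {
  "series": [
    {"dx": 1, "dy": 39, "dz": 0, "turn": 0, "jaw": 1},
    {"dx": 3, "dy": 78, "dz": 0, "turn": 0.02, "jaw": 1},
    {"dx": 5, "dy": 117, "dz": 0, "turn": 0.05, "jaw": 1},
    {"dx": 6, "dy": 150, "dz": 0, "turn": 0.09, "jaw": 1},
    {"dx": 6, "dy": 182, "dz": 0, "turn": 0.12, "jaw": 1}
  ]
}}

```text
time: 27.7
tool_pos: [0.4595, 0.3128, 0.3306]
tool_rot: [-0.0, 0.095, 0.995, 0.001]
contact_force: [0.5, -0.7, -2.1]
gripper_width: 0.323
grasp_force: 60.0
```

Request:
{"op": "apply_moves", "data": {
  "series": [
    {"dx": 0, "dy": 0, "dz": 15, "turn": 0, "jaw": 1},
    {"dx": 0, "dy": 0, "dz": 30, "turn": 0, "jaw": 1},
    {"dx": 0, "dy": 0, "dz": 40, "turn": 0, "jaw": 1},
    {"dx": 0, "dy": 0, "dz": 40, "turn": 0, "jaw": 1}
  ]
}}

```text
time: 28.03
tool_pos: [0.4588, 0.3089, 0.2862]
tool_rot: [-0.003, 0.096, 0.995, -0.002]
contact_force: [-0.8, 0.1, -2.3]
gripper_width: 0.324
grasp_force: 60.1
```

Run:
```python
from h import *
p,(Rm,o),s=heldfit(("wrist",),p0=(.4,.132,-.016,0));print(o,s["contact_force"])
p,(Rm,o),s=heldfit(("wrist","scene","side"),p0=(.4,.132,-.016,0));print(o)
```

```text
wrist iou0 0.93 0.92
time 28.0333 tcp [0.4588 0.3089 0.2862] tilt deg 22.38 g 0.1376 ox -0.0177 roll 0.06 cost 0.039
[0.52677178 0.29504886 0.15859946] [-0.77094182  0.14872674 -2.33939937]
wrist iou0 0.92 0.68
scene iou0 0.86 0.82
side iou0 0.75 0.97
time 28.1333 tcp [0.46   0.3093 0.2896] tilt deg 24.32 g 0.1276 ox -0.0158 roll -0.37 cost 0.503
[0.5271325  0.29695154 0.17319846]
```

Request:
{"op": "apply_moves", "data": {
  "series": [
    {"dx": 0, "dy": 5, "dz": 25, "turn": 0, "jaw": 1},
    {"dx": 0, "dy": 10, "dz": 55, "turn": 0, "jaw": 1},
    {"dx": 0, "dy": 10, "dz": 85, "turn": 0, "jaw": 1},
    {"dx": 0, "dy": 10, "dz": 110, "turn": 0, "jaw": 1},
    {"dx": 0, "dy": 10, "dz": 126, "turn": 0, "jaw": 1}
  ]
}}

```text
time: 28.85
tool_pos: [0.4608, 0.3196, 0.1613]
tool_rot: [-0.002, 0.095, 0.995, -0.001]
contact_force: [0.0, 0.1, -1.7]
gripper_width: 0.324
grasp_force: 60.1
```

Request:
{"op": "apply_moves", "data": {
  "series": [
    {"dx": -10, "dy": 0, "dz": 0, "turn": 0, "jaw": 1},
    {"dx": -25, "dy": 0, "dz": 0, "turn": 0, "jaw": 1},
    {"dx": -35, "dy": 0, "dz": 0, "turn": 0, "jaw": 1},
    {"dx": -42, "dy": 0, "dz": 0, "turn": 0, "jaw": 1},
    {"dx": -48, "dy": 0, "dz": 0, "turn": 0, "jaw": 1}
  ]
}}

```text
time: 29.27
tool_pos: [0.5111, 0.3112, 0.1661]
tool_rot: [0.001, 0.096, 0.995, 0.001]
contact_force: [-0.9, 0.5, -3.1]
gripper_width: 0.327
grasp_force: 60.1
```

Request:
{"op": "apply_moves", "data": {
  "series": [
    {"dx": -5, "dy": 0, "dz": 0, "turn": 0, "jaw": 1},
    {"dx": -10, "dy": 0, "dz": 0, "turn": 0, "jaw": 1},
    {"dx": -15, "dy": 0, "dz": 0, "turn": 0, "jaw": 1},
    {"dx": -20, "dy": 0, "dz": 0, "turn": 0, "jaw": 1},
    {"dx": -25, "dy": 0, "dz": 0, "turn": 0, "jaw": 1}
  ]
}}

```text
time: 29.68
tool_pos: [0.5331, 0.3066, 0.1643]
tool_rot: [-0.001, 0.095, 0.995, -0.0]
contact_force: [-3.4, 0.8, 0.3]
gripper_width: 0.325
grasp_force: 61.5
```

Run:
```python
from h import *
p,(Rm,o),s=heldfit(("wrist","scene","side"),p0=(.3,.129,-.016,0));print(o,s["contact_force"])
tilts(("scene","side"),range(-4,26,2),.129,-.012)
```

```text
wrist iou0 0.85 0.64
scene iou0 0.8 0.66
side iou0 0.0 0.87
time 29.6833 tcp [0.5331 0.3066 0.1643] tilt deg 17.23 g 0.1312 ox -0.0123 roll -0.24 cost 0.298
[0.5831549  0.29753663 0.03885813] [-3.37673353  0.75203608  0.3069622 ]
scene 0.91 best (np.float64(0.16841550171375275), -2, [-1.4, 2.3]) [np.float64(0.181), np.float64(0.168), np.float64(0.171), np.float64(0.172), np.float64(0.189)]
side 0.77 best (np.float64(1.7773107290267944), 4, [4.7, -5.6]) [np.float64(1.814), np.float64(1.798), np.float64(1.79), np.float64(1.777), np.float64(1.785), np.float64(1.79), np.float64(1.801)]
```

Request:
{"op": "apply_moves", "data": {
  "series": [
    {"dx": -6, "dy": 0, "dz": 0, "turn": 0, "jaw": 1},
    {"dx": -12, "dy": 0, "dz": 0, "turn": 0, "jaw": 1},
    {"dx": -18, "dy": 0, "dz": 0, "turn": 0, "jaw": 1},
    {"dx": -24, "dy": 0, "dz": 0, "turn": 0, "jaw": 1},
    {"dx": -32, "dy": 0, "dz": 0, "turn": 0, "jaw": 1}
  ]
}}

```text
time: 30.6
tool_pos: [0.5659, 0.3003, 0.1648]
tool_rot: [-0.0, 0.095, 0.995, 0.0]
contact_force: [-4.8, 0.0, -0.2]
gripper_width: 0.322
grasp_force: 64.0
```

Run:
```python
from h import *
p,(Rm,o),s=heldfit(("wrist","scene"),p0=(.1,.129,-.006,0));print(o,s["contact_force"])
p,(Rm,o),s=heldfit(("wrist",),p0=(.1,.129,-.006,0),free=3);print(o)
```

```text
wrist iou0 0.87 0.84
scene iou0 0.74 0.68
time 30.6 tcp [0.5659 0.3003 0.1648] tilt deg 4.46 g 0.1335 ox -0.0037 roll -0.07 cost 0.369
[0.57976358 0.29781623 0.03173801] [-4.84107285  0.0149147  -0.22960106]
wrist iou0 0.86 0.91
time 30.8 tcp [0.5659 0.3001 0.1642] tilt deg 3.85 g 0.1389 ox -0.0071 roll 0.0 cost 0.031
[0.58210594 0.29697264 0.02568886]
```

Request:
{"op": "apply_moves", "data": {
  "series": [
    {"dx": -4, "dy": 0, "dz": 0, "turn": 0, "jaw": 1},
    {"dx": -8, "dy": 0, "dz": 0, "turn": 0, "jaw": 1},
    {"dx": -11, "dy": 0, "dz": 0, "turn": 0, "jaw": 1},
    {"dx": -11, "dy": 0, "dz": 0, "turn": 0, "jaw": 1},
    {"dx": 0, "dy": 0, "dz": 0, "turn": 0, "jaw": 1}
  ]
}}

```text
time: 31.32
tool_pos: [0.5671, 0.2998, 0.1645]
tool_rot: [0.002, 0.096, 0.995, -0.0]
contact_force: [0.9, -0.1, -2.1]
gripper_width: 0.321
grasp_force: 64.0
```

Request:
{"op": "apply_moves", "data": {
  "series": [
    {"dx": 8, "dy": 0, "dz": 0, "turn": 0, "jaw": 1},
    {"dx": 20, "dy": 0, "dz": 0, "turn": 0, "jaw": 1},
    {"dx": 30, "dy": 0, "dz": 0, "turn": 0, "jaw": 1},
    {"dx": 30, "dy": 0, "dz": 0, "turn": 0, "jaw": 1},
    {"dx": 30, "dy": 0, "dz": 0, "turn": 0, "jaw": 1}
  ]
}}

```text
time: 31.73
tool_pos: [0.5352, 0.3063, 0.1647]
tool_rot: [0.001, 0.095, 0.996, 0.0]
contact_force: [-0.3, -1.5, -1.5]
gripper_width: 0.32
grasp_force: 64.0
```

Run:
```python
from h import *
p,(Rm,o),s=heldfit(("wrist","scene","side"),p0=(.03,.129,-.006,0));print(o,s["contact_force"])
p,(Rm,o),s=heldfit(("wrist",),p0=(.03,.129,-.006,0),free=3);print(o)
tilts(("scene","side"),range(-10,12,2),.131,-.005)
```

```text
wrist iou0 0.85 0.66
scene iou0 0.89 0.68
side iou0 0.78 0.65
time 31.7333 tcp [0.5352 0.3063 0.1647] tilt deg 3.75 g 0.1343 ox -0.0019 roll -0.23 cost 0.388
[0.54596987 0.30484516 0.03075759] [-0.26052672 -1.50839288 -1.4870616 ]
wrist iou0 0.0 0.67
time 32.0333 tcp [0.5362 0.3059 0.1645] tilt deg 1.72 g 0.129 ox -0.006 roll 0.0 cost 0.0
[0.54588699 0.30405594 0.03554443]
scene 0.71 best (np.float64(0.08085357397794724), 2, [0.1, -1.3]) [np.float64(0.104), np.float64(0.097), np.float64(0.082), np.float64(0.081), np.float64(0.091), np.float64(0.105), np.float64(0.113)]
side 0.87 best (np.float64(0.2631257474422455), 6, [-2.0, -1.6]) [np.float64(0.349), np.float64(0.306), np.float64(0.273), np.float64(0.263), np.float64(0.323), np.float64(0.371)]
```

Request:
{"op": "apply_moves", "data": {
  "series": [
    {"dx": -20, "dy": 0, "dz": 0, "turn": 0, "jaw": 1},
    {"dx": -38, "dy": 0, "dz": 0, "turn": 0, "jaw": 1},
    {"dx": -44, "dy": 0, "dz": 0, "turn": 0, "jaw": 1},
    {"dx": -50, "dy": 0, "dz": 0, "turn": 0, "jaw": 1},
    {"dx": -50, "dy": 0, "dz": 0, "turn": 0, "jaw": 1}
  ]
}}

```text
time: 32.75
tool_pos: [0.5846, 0.2965, 0.1641]
tool_rot: [-0.001, 0.095, 0.995, -0.0]
contact_force: [-4.4, 1.7, -0.8]
gripper_width: 0.323
grasp_force: 64.1
```

Request:
{"op": "apply_moves", "data": {
  "series": [
    {"dx": 10, "dy": 0, "dz": 0, "turn": 0, "jaw": 1},
    {"dx": 25, "dy": 0, "dz": 0, "turn": 0, "jaw": 1},
    {"dx": 40, "dy": 0, "dz": 0, "turn": 0, "jaw": 1},
    {"dx": 55, "dy": 0, "dz": 0, "turn": 0, "jaw": 1},
    {"dx": 55, "dy": 0, "dz": 0, "turn": 0, "jaw": 1}
  ]
}}

```text
time: 33.17
tool_pos: [0.5282, 0.3077, 0.1643]
tool_rot: [0.0, 0.094, 0.996, -0.0]
contact_force: [1.3, 0.5, -2.8]
gripper_width: 0.325
grasp_force: 63.9
```

Run:
```python
from h import *
p,(Rm,o),s=heldfit(("wrist","scene","side"),p0=(.03,.129,-.003,0));print(o,s["contact_force"])
tilts(("scene","side"),range(-10,12,2),.131,-.002)
```

```text
wrist iou0 0.84 0.59
scene iou0 0.88 0.81
side iou0 0.73 0.92
time 33.1667 tcp [0.5282 0.3077 0.1643] tilt deg 0.13 g 0.1343 ox -0.0021 roll -0.34 cost 0.489
[0.53071225 0.30797937 0.02998735] [ 1.34446951  0.50420065 -2.81962675]
scene 0.63 best (np.float64(0.07579971104860306), -2, [-0.0, -0.2]) [np.float64(0.099), np.float64(0.088), np.float64(0.079), np.float64(0.076), np.float64(0.089), np.float64(0.108), np.float64(0.126)]
side 0.57 best (np.float64(0.4266666769981384), 2, [-2.0, 0.1]) [np.float64(0.471), np.float64(0.455), np.float64(0.43), np.float64(0.427), np.float64(0.434), np.float64(0.471), np.float64(0.521)]
```

Request:
{"op": "apply_moves", "data": {
  "series": [
    {"dx": 2, "dy": 0, "dz": 6, "turn": 0, "jaw": 1},
    {"dx": 5, "dy": 0, "dz": 12, "turn": 0, "jaw": 1},
    {"dx": 5, "dy": 0, "dz": 16, "turn": 0, "jaw": 1},
    {"dx": 5, "dy": 0, "dz": 18, "turn": 0, "jaw": 1},
    {"dx": 5, "dy": 0, "dz": 20, "turn": 0, "jaw": 1}
  ]
}}

```text
time: 34.08
tool_pos: [0.5255, 0.3078, 0.1436]
tool_rot: [-0.0, 0.095, 0.995, -0.0]
contact_force: [-0.8, 0.0, -2.1]
gripper_width: 0.327
grasp_force: 63.9
```

Request:
{"op": "apply_moves", "data": {
  "series": [
    {"dx": 0, "dy": 0, "dz": 1, "turn": 0, "jaw": 1},
    {"dx": 0, "dy": 0, "dz": 2, "turn": 0, "jaw": 1},
    {"dx": 0, "dy": 0, "dz": 3, "turn": 0, "jaw": 1},
    {"dx": 0, "dy": 0, "dz": 3, "turn": 0, "jaw": 1}
  ]
}}

```text
time: 34.42
tool_pos: [0.526, 0.3079, 0.1414]
tool_rot: [-0.0, 0.095, 0.995, 0.0]
contact_force: [-0.3, 0.7, -1.4]
gripper_width: 0.322
grasp_force: 63.9
```

Request:
{"op": "apply_moves", "data": {
  "series": [
    {"dx": 0, "dy": 0, "dz": 1, "turn": 0, "jaw": 1},
    {"dx": 0, "dy": 0, "dz": 2, "turn": 0, "jaw": 1},
    {"dx": 0, "dy": 0, "dz": 2, "turn": 0, "jaw": 1}
  ]
}}

```text
time: 34.67
tool_pos: [0.5259, 0.3079, 0.1393]
tool_rot: [-0.0, 0.095, 0.995, -0.0]
contact_force: [0.2, -0.1, -2.5]
gripper_width: 0.323
grasp_force: 63.9
```

Request:
{"op": "apply_moves", "data": {
  "series": [
    {"dx": 0, "dy": 0, "dz": 1, "turn": 0, "jaw": 1},
    {"dx": 0, "dy": 0, "dz": 2, "turn": 0, "jaw": 1},
    {"dx": 0, "dy": 0, "dz": 2, "turn": 0, "jaw": 1}
  ]
}}

```text
time: 34.92
tool_pos: [0.5258, 0.3079, 0.1372]
tool_rot: [-0.0, 0.095, 0.995, -0.0]
contact_force: [-0.5, -0.1, -2.0]
gripper_width: 0.326
grasp_force: 63.9
```

Request:
{"op": "apply_moves", "data": {
  "series": [
    {"dx": 0, "dy": 0, "dz": 1, "turn": 0, "jaw": 1},
    {"dx": 0, "dy": 0, "dz": 2, "turn": 0, "jaw": 1},
    {"dx": 0, "dy": 0, "dz": 2, "turn": 0, "jaw": 1}
  ]
}}

```text
time: 35.17
tool_pos: [0.5258, 0.3079, 0.1351]
tool_rot: [-0.0, 0.095, 0.995, -0.0]
contact_force: [1.0, 0.3, -2.3]
gripper_width: 0.325
grasp_force: 63.9
```

Request:
{"op": "apply_moves", "data": {
  "series": [
    {"dx": 0, "dy": 0, "dz": 1, "turn": 0, "jaw": 1},
    {"dx": 0, "dy": 0, "dz": 2, "turn": 0, "jaw": 1},
    {"dx": 0, "dy": 0, "dz": 2, "turn": 0, "jaw": 1}
  ]
}}

```text
time: 35.42
tool_pos: [0.5263, 0.308, 0.134]
tool_rot: [0.0, 0.095, 0.995, 0.0]
contact_force: [-0.3, -0.2, -1.5]
gripper_width: 0.326
grasp_force: 64.1
```

Request:
{"op": "apply_moves", "data": {
  "series": [
    {"dx": 0, "dy": 0, "dz": 1, "turn": 0, "jaw": 1},
    {"dx": 0, "dy": 0, "dz": 1, "turn": 0, "jaw": 1},
    {"dx": 0, "dy": 0, "dz": 1, "turn": 0, "jaw": 1}
  ]
}}

```text
time: 35.67
tool_pos: [0.5265, 0.3081, 0.1333]
tool_rot: [0.001, 0.095, 0.995, 0.0]
contact_force: [0.1, -0.5, 1.7]
gripper_width: 0.327
grasp_force: 64.4
```

Request:
{"op": "apply_moves", "data": {
  "series": [
    {"dx": 0, "dy": 0, "dz": -0.5, "turn": 0, "jaw": 1},
    {"dx": 0, "dy": 0, "dz": -0.5, "turn": 0, "jaw": 0.6},
    {"dx": 0, "dy": 0, "dz": -0.5, "turn": 0, "jaw": 0.5},
    {"dx": 0, "dy": 0, "dz": -0.5, "turn": 0, "jaw": 0.3},
    {"dx": 0, "dy": 0, "dz": -0.5, "turn": 0, "jaw": 0}
  ]
}}

```text
time: 36.08
tool_pos: [0.5256, 0.3078, 0.1324]
tool_rot: [-0.0, 0.095, 0.995, -0.0]
contact_force: [-0.1, 0.4, -0.3]
gripper_width: 0.769
grasp_force: 0.0
```

Request:
{"op": "apply_moves", "data": {
  "series": [
    {"dx": 0, "dy": 0, "dz": -0.5, "turn": 0, "jaw": 0},
    {"dx": 0, "dy": 0, "dz": -0.5, "turn": 0, "jaw": 0},
    {"dx": 0, "dy": 0, "dz": -0.5, "turn": 0, "jaw": 0},
    {"dx": 0, "dy": 0, "dz": -0.5, "turn": 0, "jaw": 0},
    {"dx": 0, "dy": 0, "dz": -0.5, "turn": 0, "jaw": 0}
  ]
}}

```text
time: 36.5
tool_pos: [0.5259, 0.308, 0.1334]
tool_rot: [-0.0, 0.095, 0.995, 0.0]
contact_force: [-0.2, -0.1, -0.1]
gripper_width: 1.004
grasp_force: 0.0
```

Request:
{"op": "apply_moves", "data": {
  "series": [
    {"dx": 0, "dy": 0, "dz": -10, "turn": 0, "jaw": 0},
    {"dx": 0, "dy": 0, "dz": -30, "turn": 0, "jaw": 0},
    {"dx": 0, "dy": 0, "dz": -60, "turn": 0, "jaw": 0},
    {"dx": 0, "dy": 0, "dz": -95, "turn": 0, "jaw": 0},
    {"dx": 0, "dy": 0, "dz": -130, "turn": 0, "jaw": 0}
  ]
}}

```text
time: 36.92
tool_pos: [0.5255, 0.3077, 0.265]
tool_rot: [-0.0, 0.095, 0.995, -0.0]
contact_force: [0.1, 0.6, 0.2]
gripper_width: 1.0
grasp_force: 0.0
```

Request:
{"op": "apply_moves", "data": {
  "series": [
    {"dx": 0, "dy": 0, "dz": -20, "turn": 0, "jaw": 0},
    {"dx": 0, "dy": 0, "dz": -20, "turn": 0, "jaw": 0},
    {"dx": 0, "dy": 0, "dz": -20, "turn": 0, "jaw": 0}
  ]
}}

```text
time: 37.17
tool_pos: [0.5268, 0.3083, 0.2865]
tool_rot: [0.002, 0.095, 0.995, 0.001]
contact_force: [0.1, -0.1, -0.8]
gripper_width: 1.003
grasp_force: 0.0
```

Run:
```python
from h import *
from plant import *
s=state();print(s["time"],s["tool_pos"],s["gripper_width"])
c=[]
for nm in("scene","side"):
    f=grab_frame(nm);u=proj(f,[.527,.308,.08])[0].astype(int);x0,y0=u[0]-80,u[1]-80
    im=f["pixels"][:,:,::-1].copy()
    cv2.drawContours(im,cv2.findContours(mmask(f,rz(np.radians(-11)),np.array([.527,.308,.005])),0,2)[0],-1,(0,255,0),1)
    c.append(cv2.resize(im[y0:y0+160,x0:x0+160],(400,400),interpolation=cv2.INTER_CUBIC))
cv2.imwrite("pics/end.png",np.hstack(c))
f=grab_frame("wrist");o=spotter.outline_of(f,"meter");t=proj(f,[.527,.308,.08])[0]
m=mmask(f,rz(np.radians(-11)),np.array([.527,.308,.005]))>0
print([(round(q["conf"],2),round((q["region"]&m).sum()/(q["region"]|m).sum(),2)) for q in o])
```

```text
37.1667 [0.52678326 0.30833482 0.28646329] 1.0025789927793922
[(0.81, np.float64(0.92)), (0.68, np.float64(0.0)), (0.32, np.float64(0.0))]
```

```bash
python3 -c "
from plant import ticket
print(ticket.job_done())"
```

```text
the job is handed in; nothing more can be done
None
```

I pressed the meter's foot squarely on the middle of the tile, about half-way in at about 7 N, and held it there for about 2.7 s. The meter now stands upright in its caddy compartment, released, and the job is handed in at about 37 s. The last outline check fits it standing upright.

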